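Present a wax block to the block reader

ROBOT

A 7-joint arm with a two-finger parallel gripper is mounted at the origin on the work surface. World frame = base frame: x ahead of the robot, y to its left, z up, the work surface at z = 0. Lengths are in m, angles in rad, forces in N, time in s.
With the tool pointing down it reaches from about 0.4 to 0.85 m from the base axis. Payload 10.4 kg.
Tool frame: the origin (TCP) lies between the finger pads, 19 mm behind the fingertips; this is the grasp point; z points along the fingers, y is the line along which they close (so a half turn about z gives the same grasp; the last joint's range is limited). The gripper opens to 85 mm and grips with 20 to 120 N. Pads are 22 mm wide; open, the fingers measure 114 mm over their backs; the gripper's body (76 mm by 85 mm) begins 54 mm behind the grasp point. The pads swing forward as they close: fully open they stand 13 mm farther back than shut.
Start: joints at [1.154, 0.332, -0.065, 1.46, 0.022, 1.35, -0.088], TCP at [0.24, -0.577, 0.25] pointing down, gripper open.
Joint ranges: [-2.6, 2.6], [-0.5, 2.12], [-1.47, 1.34], [0.16, 2.42], [-1.27, 4.41], [0.06, 2.06], [-2.6, 2.6]. Speed limits (rad/s): [2.22, 2.22, 2.79, 2.79, 3.14, 3.14, 3.14].

INTERFACE

Orientations are given as a unit quaternion [x, y, z, w].
In Python, from workcell import manip, viewer, finder gives the robot as it stands.
- The arm moves only by the tool arm_command, never from a script. Its argument "plan" is a list of rows, each an object with "dp": the shift along the tool's x, y, z in mm, a list of three; "spin": the turn about the tool's z in rad. A call has 1 to 5 rows; each row shifts and turns the commanded pose from where the row before left it, along the tool's axes as they then stand; what a row does not reach is not made up. A row lasts 1/10 s, in which the tool goes at most 50 mm and 8.59 degrees, less where a joint would pass 70% of its speed; a pose out of reach is approached as far as the arm can. A call is refused whole if a number of a shift passes 50 or a number of a turn 0.15, either way. A call with a gripper value outside its range is refused whole. "grip" is the closure, from -1 (fully open) to 1 (shut), set as the call begins (left out, the last holds). The fingers move at their own pace and stop on an object; "newtons" is the grip in N (left out, the last holds). Time passes only in rows, so rows that do not move let the fingers close. It gives the time, the measured TCP pose, the force, the opening and the grip force at its end, in the units of the state.
- manip.get_obs(): the state, without advancing time (a new reading comes with each control period).
- viewer.camera(name): name is "scene" or "top" or "wrist"; returns the picture (480x640x3 uint8, blue, green, red); there is no depth.
- viewer.camera_params(name): a dict with "vertical_fov" (degrees; the focal length in pixels is half the picture's height over the tangent of half this angle, whatever the lens; pixels are square), "cx", "cy" (the principal point, pixels), "R" (3x3) and "t" (3): a world point X has camera coordinates R X + t; the wrist camera has in their place "T_tool_cam" (4x4, takes a point from camera to tool coordinates, whose origin is the TCP and whose axes are the flange's). Camera axes: x right, y down, z forward; pixel columns grow to the right and rows downward; lengths in m; the calibration is good to about 2 mm. A picture is of the moment at which its call begins: read the wrist's pose just before it. camera_params takes no time and is no camera call.
- manip.hand_in(): hands the job in; it is judged then, once.
Trained networks look in the newest picture that a camera, given by its name, has taken for a name from the list of things; names that differ only in an ending like _2 or _b are one class to them, and where a whole thing is asked for, a point or a joint stands for the part that bears it (a point fixed in the world has none). Each returns a list of dicts, best first, with "score" (0 to 1); they miss things now and then, are a little off and sometimes report something else, mostly with a low value. They report only what shows in the picture. A call takes as long as a camera call. They do not tell look-alikes from the thing itself.
- finder.find_in(camera, thing): "position" ([x, y, z] in m, in world coordinates, good to about 4 mm: the middle of the surface that is visible of it).
The state is a dict: "clock": time; "joint_pos": joint angles; "joint_velocities": joint speeds; "tau": joint torques, N m; "position": TCP position; "ee_rot": TCP orientation; "ft_force": force on the tool from outside, world axes, zero at the start; "torque": the same for the moment, N m; "grip_width": opening from 0.0 (shut) to 1.0 (fully open); "grasp_force": force on a finger pad.
Only numpy, scipy, OpenCV 4.12 (cv2) and the standard library are available. Lean on these libraries where they do the work, as an engineer would, in place of code of your own. Each camera call takes 0.05 s, during which the arm holds its last target. There are 200 camera calls.

TASK

In the histology lab, take the standard wax block (the smaller of the two on the chill tray) and seat it flat, wax up, in the nest of the aluminium carrier. Then lift the carrier by its upright handle, pass it level and without forcing it through the slot of the block reader until the block is on the reading spot inside, and finish while still holding it there by the handle, hanging freely from the gripper rather than leaning on the reader. Leave the large block, the mould, the brush and the jar where they are.

Things in the scene. Friction and masses are not known exactly. Their poses are not given: they have to be found in the camera images.
- block: standard wax block, loose, wax up on the chill tray: white plastic cassette 40 (its x) x 28 (its y) x 6 mm, sloped label face at its +x end, and on it a pale wax slab 31 x 25 x 6 mm with a pink-brown round of tissue; 12 mm tall in all, about 22 g. Origin: centre of the underside; z up out of the wax. Fits the nest either way round.
- carrier: loose carrier, about 140 g, flat on the bench: aluminium tray 165 x 64 x 4 mm. +x is the way into the reader. Origin: underside, below the nest's middle; tray spans x -133 to +32, y -32 to +32 mm. Upright black handle at the rear: 38 mm along x, 12 mm thick (y), centred at x = -110, top 54 mm above the underside.
- nest (a point): middle of the carrier's nest floor, on the tray's top, 4 mm above the carrier's underside, turned like the carrier. Two end brackets leave a space 44 (x) x 31 mm (y); they stand 8 mm above the floor, the upper half a lead-in that opens out by 2 mm a side, and wrap only 3 to 5 mm round the ends of the block's long sides, which stay free for fingers. Loaded, the carrier is 16 mm high.
- carrier_grip (a point): middle of the carrier's handle, 38 mm above the carrier's underside, 110 mm behind the nest: pinch the handle here from above, across its 12 mm thickness (the carrier's y)
- reader: fixed ivory housing 200 wide, 210 deep, 150 mm high. Origin: face of front panel, bench height, below the slot's middle; +x leads in, y along the slot. Slot 66 wide (y +-33) x 18 mm high, 60 to 78 mm above the bench (2 mm more than the loaded carrier), panel 8 mm; black lips flare out 6 mm in front at 45 deg. Hollow behind: nothing bears or stops the carrier.
- read_spot (a point): reading spot inside, turned like the reader: 45 mm behind the panel's face, mid-slot, 65 mm above the bench. The nest point comes here, carrier's x along the reader's x; the carrier's underside is then 61 mm above the bench, 1 mm above the slot's lower edge, and the handle's middle 65 mm in front of the panel.
- chill_tray: fixed flat steel chill tray 230 (x) x 130 (y) mm, its top 12 mm above the bench, no rim. Origin: centre of its underside, on the bench.
- macro_block: bystander on the chill tray: large wax block on a white cassette 75 x 52 x 8 mm, wax to 16 mm height, loose. Origin: centre of the underside.
- mould: bystander on the bench: steel embedding mould, open tray with a flange, 62 x 42 x 12 mm. Origin: centre of the underside.
- brush: bystander on the bench: brush 170 mm long. Origin near its middle.
- jar: bystander on the bench: closed jar 52 mm wide, 75 mm high. Origin: centre of the underside.
Not all that is in view belongs to the job. Leave any turquoise look-alike of the block alone.

How it is judged:
On the way, in this order (a step that is already met when the one before it is completed fails the run):
1. the block lies flat in the carrier's nest, let go (x of block in the frame of nest between -0.0035 and 0.0035 m and y of block in the frame of nest between -0.0035 and 0.0035 m and z of block in the frame of nest below 0.002 m and angle between the z axis of block and the z axis of carrier, either way round below 0.06 rad and contact force between the fingers and block below 0.1 N and height (world z) of carrier below 0.005 m), for 0.2 s.
2. the carrier, held by its handle with the block in it, is lifted to the height of the slot in front of the reader (height (world z) of carrier above 0.045 m and distance between the grasp point and carrier_grip below 0.035 m and z of block in the frame of nest below 0.002 m and distance between block and nest below 0.004 m and x of nest in the frame of read_spot below -0.06 m), for 0.1 s.
At the end, for the whole second after the job is handed in: Gripper still pinches the carrier's handle (TCP within 35 mm of the grip point), at rest; block flat in the nest (3.5 mm); nest within 6 mm along, 4 mm across, 5 mm in height of the reading spot; level and in line within 0.08 rad; under 5 N on the reader (x of block in the frame of nest between -0.0035 and 0.0035 m and y of block in the frame of nest between -0.0035 and 0.0035 m and z of block in the frame of nest below 0.002 m and angle between block's own z axis and vertical below 0.08 rad and x of nest in the frame of read_spot between -0.006 and 0.006 m and y of nest in the frame of read_spot between -0.004 and 0.004 m and z of nest in the frame of read_spot between -0.005 and 0.005 m and angle between the x axis of carrier and the x axis of reader, either way round below 0.08 rad and linear speed of carrier below 0.01 m/s and contact force between the fingers and carrier above 5 N and distance between the grasp point and carrier_grip below 0.035 m and contact force between carrier and reader below 5 N and contact force between block and reader below 1 N and contact force between the fingers and block below 0.1 N); the arm keeps its last pose, push and grip.
It fails at once if the carrier or block is rammed against the reader (over 40 N) (contact force between any of carrier, block and reader above 40 N).
It fails at once if a bystander is moved by more than 20 mm (distance of any of macro_block, mould, brush, jar from where it was at the start of the episode above 0.02 m).
It also fails if it takes over 64 s, if anything falls off the work surface, if the arm or the gripper's body presses on something with over 40 N, if the wrist force passes 120 N, or if a joint passes its speed limit or range.

## Working session

There is one attempt and no reset: what is moved stays moved. The work goes in short steps, Python scripts to look and compute and a tool call to move; the robot and the scene stay as the last step left them, time stands still between calls to the robot, and variables do not carry over. Pictures are saved under pics/ and viewed, at most 10 in all, crops included, and the job is handed in when it is done.

Besides the shell and the picture viewer there is one more tool, called after ">>>" by a JSON object that holds its "name" and its "arguments", one argument or row to a line. arm_command: Moves the arm, as the interface text tells. Its arguments: {"type":"object","properties":{"plan":{"type":"array","items":{"type":"object","properties":{"dp":{"type":"array","items":{"type":"number"}},"spin":{"type":"number"}}}},"grip":{"type":"number"},"newtons":{"type":"number"}},"required":["plan"]}

```bash
mkdir -p pics; ls; cat > h.py <<'E'
import numpy as np, cv2
from workcell import manip, viewer, finder
from scipy.spatial.transform import Rotation as Ro
def cam(name):
    o=manip.get_obs(); img=viewer.camera(name); p=viewer.camera_params(name)
    f=240/np.tan(np.radians(p["vertical_fov"])/2)
    if "R" in p: R=np.array(p["R"]); t=np.array(p["t"])
    else:
        T=np.array(p["T_tool_cam"]); Rw=Ro.from_quat(o["ee_rot"]).as_matrix()
        Rc=Rw@T[:3,:3]; c=Rw@T[:3,3]+np.array(o["position"]); R=Rc.T; t=-R@c
    return img,dict(f=f,cx=p["cx"],cy=p["cy"],R=R,t=t,extra={k:v for k,v in p.items() if k not in("R","t","cx","cy")})
def ray(c,u,v,z):
    d=c["R"].T@np.array([(u-c["cx"])/c["f"],(v-c["cy"])/c["f"],1]); o=-c["R"].T@c["t"]
    return o+d*(z-o[2])/d[2]
def proj(c,X):
    q=c["R"]@np.asarray(X)+c["t"]; return np.array([c["f"]*q[0]/q[2]+c["cx"],c["f"]*q[1]/q[2]+c["cy"]])
E
python3 - <<'E'
from h import *
np.set_printoptions(precision=4,suppress=True)
for n in("scene","top"):
    im,c=cam(n); cv2.imwrite(f"pics/{n}0.png",im); print(n,c)
    for th in("block","carrier","nest","carrier_grip","reader","chill_tray","macro_block","mould","brush","jar"):
        print(n,th,[(np.round(d["position"],3).tolist(),round(d["score"],2)) for d in finder.find_in(n,th)[:3]])
print(manip.get_obs())
E
```

```text
pics
scene {'f': np.float64(447.51512503178157), 'cx': 313.61032987914984, 'cy': 238.9731926038422, 'R': array([[-0.8767,  0.481 , -0.0075],
       [ 0.331 ,  0.5919, -0.7349],
       [-0.3491, -0.6468, -0.6781]]), 't': array([ 0.453 , -0.2403,  1.0778]), 'extra': {'vertical_fov': 56.4088489576664}}
scene block [([0.524, 0.435, 0.009], 0.85), ([0.618, 0.446, 0.013], 0.71), ([0.695, 0.434, 0.009], 0.68)]
scene carrier [([0.556, 0.08, 0.008], 0.98)]
scene nest [([0.553, 0.074, 0.006], 0.6)]
scene carrier_grip [([0.55, 0.078, 0.0], 0.83)]
scene reader [([0.578, -0.151, 0.123], 0.74)]
scene chill_tray [([0.561, 0.318, 0.01], 0.96)]
scene macro_block [([0.486, 0.335, 0.03], 0.56)]
scene mould [([0.73, 0.116, 0.014], 0.86), ([0.581, -0.152, 0.129], 0.56)]
scene brush [([0.752, 0.0, 0.017], 0.6), ([0.73, 0.115, 0.009], 0.24)]
scene jar [([0.766, 0.306, 0.064], 0.84)]
top {'f': np.float64(623.0502150586484), 'cx': 313.15443222337086, 'cy': 236.73087624004373, 'R': array([[ 0.0076, -1.    ,  0.0055],
       [-0.9843, -0.0084, -0.1764],
       [ 0.1765, -0.004 , -0.9843]]), 't': array([0.1341,
[... 444 characters left out ...]
, 0.322, 0.026], 0.9)]
top mould [([0.736, 0.119, 0.011], 0.85)]
top brush [([0.751, -0.008, 0.018], 0.9), ([0.596, 0.308, 0.022], 0.5)]
top jar [([0.755, 0.29, 0.079], 0.61)]
{'clock': 1.1, 'joint_pos': array([ 1.1544,  0.3322, -0.0647,  1.4601,  0.0216,  1.3499, -0.0885]), 'joint_velocities': array([0.0002, 0.0003, 0.0006, 0.0005, 0.0009, 0.0005, 0.0007]), 'tau': array([ -0.0006, -62.5245,   0.049 , -39.1833,   0.0166,   0.0018,
        -0.    ]), 'position': array([ 0.2398, -0.5772,  0.25  ]), 'ee_rot': array([0.9807, 0.1956, 0.    , 0.0001]), 'ft_force': array([-0.2239,  0.175 , -0.25  ]), 'torque': array([ 0.051 , -0.0168,  0.0281]), 'grasp_force': 0.0, 'grip_width': 1.0007998115268155}
```

View pics/scene0.png

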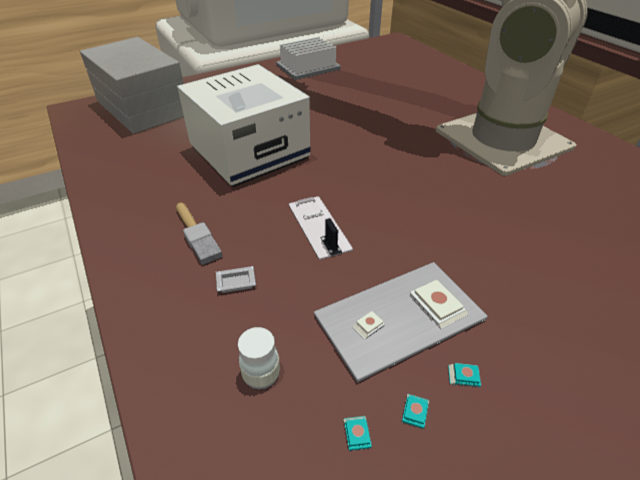

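View pics/top0.png

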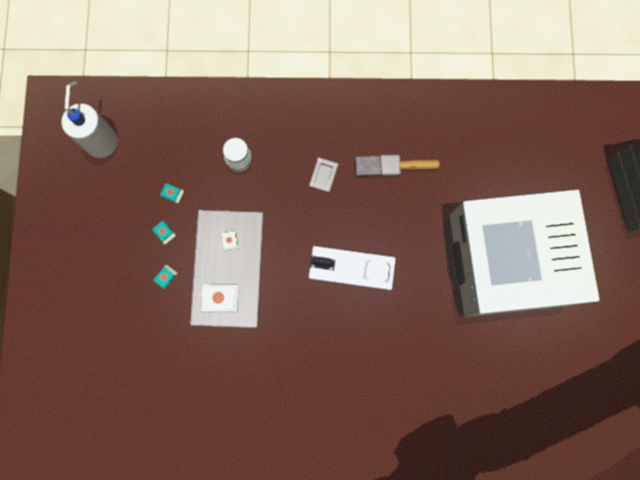

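Top view: block at about (230,240) on the tray, carrier centred near (352,268) with handle at (322,263) and nest at (378,271), reader with slot side at left (x≈460). Turquoise decoys lie left of the tray. Now the contours.

```bash
cat > seg.py <<'E'
from h import *
np.set_printoptions(precision=4,suppress=True)
def quad(im,c,box,z,mask,name):
    x0,y0,x1,y1=box; m=np.zeros(im.shape[:2],np.uint8); m[y0:y1,x0:x1]=mask[y0:y1,x0:x1]
    cs,_=cv2.findContours(m,cv2.RETR_EXTERNAL,cv2.CHAIN_APPROX_NONE)
    k=cv2.convexHull(max(cs,key=cv2.contourArea))[:,0,:]
    W=np.array([ray(c,u,v,z)[:2] for u,v in k])*1000
    r=cv2.minAreaRect(W.astype(np.float32)); b=cv2.boxPoints(r)
    e=b[1]-b[0]; e2=b[2]-b[1]; L=e if np.hypot(*e)>np.hypot(*e2) else e2
    print(name,"centre mm",np.round(r[0],1),"size",np.round(r[1],1),"long-axis deg",round(np.degrees(np.arctan2(L[1],L[0])),2))
    return r
E
python3 - <<'E'
from seg import *
im=cv2.imread("pics/top0.png")
p=viewer.camera_params("top"); c=dict(f=240/np.tan(np.radians(p["vertical_fov"])/2),cx=p["cx"],cy=p["cy"],R=np.array(p["R"]),t=np.array(p["t"]))
g=im.min(2); 
quad(im,c,(300,240,405,295),.004,(g>150).astype(np.uint8),"carrier")
quad(im,c,(440,180,610,325),.15,(g>150).astype(np.uint8),"roof")
quad(im,c,(215,225,245,255),.009,(g>185).astype(np.uint8),"block")
quad(im,c,(180,200,270,335),.012,(g>95).astype(np.uint8),"tray")
for z,(u,v) in[(.054,(322,263)),(.004,(378,271))]: print(ray(c,u,v,z))
big=np.hstack([cv2.resize(im[235:300,300:405],None,fx=4,fy=4,interpolation=2),cv2.resize(im[220:285,200:260],None,fx=4,fy=4)])
cv2.imwrite("pics/crop.png",big)
cv2.imwrite("pics/crop2.png",np.hstack([cv2.resize(im[170:330,430:610],(540,480))]))
E
```

```text
carrier centre mm [543.1  61.3] size [167.2  66.5] long-axis deg 82.53
roof centre mm [ 557.5 -244.6] size [202.6 212.4] long-axis deg -83.58
block centre mm [596.7 306.2] size [60.  58.2] long-axis deg 1.56
tray centre mm [540. 309.] size [132.8 232.6] long-axis deg -1.59
[0.5446 0.1216 0.054 ]
[0.5362 0.0089 0.004 ]
```

View pics/crop.png

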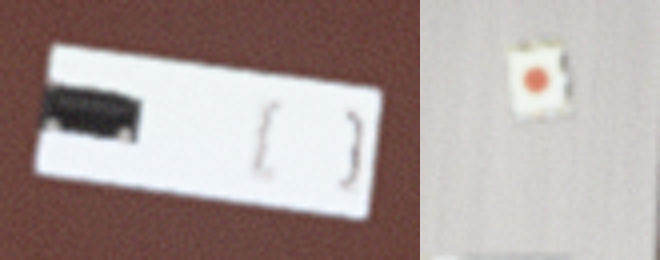

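```bash
cat >> h.py <<'E'
def plan(targets,grip=None,lim=48,slim=.145):
    """targets: list of (x,y,z mm, yaw deg of tool x in world or None); prints rows in tool axes from measured pose"""
    o=manip.get_obs(); p=np.array(o["position"])*1000; R=Ro.from_quat(o["ee_rot"]).as_matrix(); yaw=np.arctan2(R[1,0],R[0,0])
    print("now",np.round(p,1),"yaw",round(np.degrees(yaw),2),"tilt",np.round(R[:,2],4),"t",o["clock"],"open",o["grip_width"],"q",np.round(o["joint_pos"],2))
    for T in targets:
        t=np.array(T[:3],float); ty=yaw if T[3] is None else np.radians(T[3]); dy=(ty-yaw+np.pi)%(2*np.pi)-np.pi
        n=int(max(1,np.ceil(np.linalg.norm(t-p)/(T[4] if len(T)>4 else lim)),np.ceil(abs(dy)/slim)))
        d=(t-p)/n; rows=[]
        for i in range(n):
            c,s=np.cos(yaw),np.sin(yaw)   # tool x=(c,s,0), y=(s,-c,0), z=(0,0,-1)
            rows.append('{"dp":[%.1f,%.1f,%.1f],"spin":%.4f}'%(d[0]*c+d[1]*s,d[0]*s-d[1]*c,-d[2],-dy/n)); yaw+=dy/n
        p=t; print("->",T); [print("  ",",".join(rows[i:i+5])) for i in range(0,n,5)]
E
python3 - <<'E'
from h import *
print(viewer.camera_params("wrist"))
plan([(560,200,300,0),(560,290,260,0)])
E
```

```text
{'vertical_fov': 59.955255538620804, 'cx': 315.9809418961171, 'cy': 236.81383908516858, 'T_tool_cam': array([[ 1.47941754e-03, -9.58482697e-01, -2.85146859e-01,
         7.25301041e-02],
       [ 9.99998903e-01,  1.43685808e-03,  3.58454951e-04,
        -1.23889844e-03],
       [ 6.61427002e-05, -2.85147076e-01,  9.58483772e-01,
        -1.23505518e-01],
       [ 0.00000000e+00,  0.00000000e+00,  0.00000000e+00,
         1.00000000e+00]])}
now [ 239.8 -577.2  250. ] yaw 22.56 tilt [ 0.e+00 -1.e-04 -1.e+00] t 1.1 open 1.0007998115268155 q [ 1.15  0.33 -0.06  1.46  0.02  1.35 -0.09]
-> (560, 200, 300, 0)
   {"dp":[33.0,-33.0,-2.8],"spin":0.0219},{"dp":[32.3,-33.8,-2.8],"spin":0.0219},{"dp":[31.5,-34.5,-2.8],"spin":0.0219},{"dp":[30.8,-35.1,-2.8],"spin":0.0219},{"dp":[30.0,-35.8,-2.8],"spin":0.0219}
   {"dp":[29.2,-36.5,-2.8],"spin":0.0219},{"dp":[28.4,-37.1,-2.8],"spin":0.0219},{"dp":[27.6,-37.7,-2.8],"spin":0.0219},{"dp":[26.7,-38.3,-2.8],"spin":0.0219},{"dp":[25.9,-38.9,-2.8],"spin":0.0219}
   {"dp":[25.0,-39.4,-2.8],"spin":0.0219},{"dp":[24.2,-40.0,-2.8],"spin":0.0219},{"dp":[23.3,-40.5,-2.8],"spin":0.0219},{"dp":[22.4,-41.0,-2.8],"spin":0.0219},{"dp":[21.5,-41.5,-2.8],"spin":0.0219}
   {"dp":[20.6,-41.9,-2.8],"spin":0.0219},{"dp":[19.7,-42.4,-2.8],"spin":0.0219},{"dp":[18.7,-42.8,-2.8],"spin":0.0219}
-> (560, 290, 260, 0)
   {"dp":[-0.0,-30.0,13.3],"spin":-0.0000},{"dp":[-0.0,-30.0,13.3],"spin":-0.0000},{"dp":[-0.0,-30.0,13.3],"spin":-0.0000}
```

Crop shows the carrier with two black nest brackets at about (265,140) and (350,150) in the crop, and the block with its long side roughly along world x. I'll fly over the carrier for a close look.

```bash
python3 - <<'E'
from h import *
plan([(540,115,300,83)])
E
```

```text
now [ 239.8 -577.2  250. ] yaw 22.56 tilt [ 0.e+00 -1.e-04 -1.e+00] t 1.1 open 1.0007998115268155 q [ 1.15  0.33 -0.06  1.46  0.02  1.35 -0.09]
-> (540, 115, 300, 83)
   {"dp":[33.9,-32.8,-3.1],"spin":-0.0659},{"dp":[36.0,-30.4,-3.1],"spin":-0.0659},{"dp":[37.9,-28.0,-3.1],"spin":-0.0659},{"dp":[39.7,-25.4,-3.1],"spin":-0.0659},{"dp":[41.3,-22.8,-3.1],"spin":-0.0659}
   {"dp":[42.7,-20.0,-3.1],"spin":-0.0659},{"dp":[43.9,-17.2,-3.1],"spin":-0.0659},{"dp":[45.0,-14.2,-3.1],"spin":-0.0659},{"dp":[45.8,-11.2,-3.1],"spin":-0.0659},{"dp":[46.4,-8.2,-3.1],"spin":-0.0659}
   {"dp":[46.9,-5.1,-3.1],"spin":-0.0659},{"dp":[47.1,-2.0,-3.1],"spin":-0.0659},{"dp":[47.1,1.1,-3.1],"spin":-0.0659},{"dp":[47.0,4.2,-3.1],"spin":-0.0659},{"dp":[46.6,7.3,-3.1],"spin":-0.0659}
   {"dp":[46.0,10.3,-3.1],"spin":-0.0659}
```

>>> {"name": "arm_command", "arguments": {
  "plan": [
    {"dp": [34, -33, -3], "spin": -0.066},
    {"dp": [36, -30, -3], "spin": -0.066},
    {"dp": [38, -28, -3], "spin": -0.066},
    {"dp": [40, -25, -3], "spin": -0.066},
    {"dp": [41, -23, -3], "spin": -0.066}
  ],
  "grip": -1
}}

```text
clock: 1.6
position: [0.3345, -0.3593, 0.2653]
ee_rot: [0.935, 0.355, -0.0, 0.0]
ft_force: [1.6, -0.1, 0.3]
grip_width: 1.0
grasp_force: 0.0
```

>>> {"name": "arm_command", "arguments": {
  "plan": [
    {"dp": [43, -20, -3], "spin": -0.066},
    {"dp": [44, -17, -3], "spin": -0.066},
    {"dp": [45, -14, -3], "spin": -0.066},
    {"dp": [46, -11, -3], "spin": -0.066},
    {"dp": [46, -8, -3], "spin": -0.066}
  ]
}}

```text
clock: 2.1
position: [0.4289, -0.1433, 0.2805]
ee_rot: [0.864, 0.504, 0.0, 0.001]
ft_force: [1.1, -0.4, 0.5]
grip_width: 0.997
grasp_force: 0.0
```

>>> {"name": "arm_command", "arguments": {
  "plan": [
    {"dp": [47, -5, -3], "spin": -0.066},
    {"dp": [47, -2, -3], "spin": -0.066},
    {"dp": [47, 1, -3], "spin": -0.066},
    {"dp": [47, 4, -3], "spin": -0.066},
    {"dp": [47, 7, -3], "spin": -0.066}
  ]
}}

```text
clock: 2.6
position: [0.5222, 0.0732, 0.2955]
ee_rot: [0.769, 0.639, 0.0, 0.0]
ft_force: [1.5, -0.5, -0.5]
grip_width: 1.004
grasp_force: 0.0
```

>>> {"name": "arm_command", "arguments": {
  "plan": [
    {"dp": [46, 10, -3], "spin": -0.066},
    {"dp": [0, 0, 0], "spin": 0},
    {"dp": [0, 0, 0], "spin": 0}
  ]
}}

```text
clock: 2.9
position: [0.54, 0.1161, 0.2977]
ee_rot: [0.748, 0.664, -0.0, -0.0]
ft_force: [-0.7, -0.7, -0.0]
grip_width: 1.002
grasp_force: 0.0
```

```bash
python3 - <<'E'
from seg import *
import pickle
im,c=cam("wrist"); cv2.imwrite("pics/w1.png",im); pickle.dump(c,open("c1.pkl","wb"))
g=im.min(2)
plan([(590,300,240,174)])
for n,X in dict(nest=(.5365,.0112,.004),h=(.5508,.1203,.054)).items(): print(n,proj(c,X))
quad(im,c,(0,0,640,480),.004,(g>150).astype(np.uint8),"carrier")
E
```

```text
now [540.  114.6 297.8] yaw 83.06 tilt [-0.0004 -0.0003 -1.    ] t 2.95 open 1.001056164220655 q [ 0.37  0.23 -0.78  1.55  0.16  1.43 -0.53]
-> (590, 300, 240, 174)
   {"dp":[17.3,2.5,5.3],"spin":-0.1443},{"dp":[16.7,4.9,5.3],"spin":-0.1443},{"dp":[15.9,7.3,5.3],"spin":-0.1443},{"dp":[14.6,9.5,5.3],"spin":-0.1443},{"dp":[13.1,11.5,5.3],"spin":-0.1443}
   {"dp":[11.3,13.3,5.3],"spin":-0.1443},{"dp":[9.3,14.8,5.3],"spin":-0.1443},{"dp":[7.1,15.9,5.3],"spin":-0.1443},{"dp":[4.7,16.8,5.3],"spin":-0.1443},{"dp":[2.3,17.3,5.3],"spin":-0.1443}
   {"dp":[-0.2,17.5,5.3],"spin":-0.1443}
nest [324.8593 284.8908]
h [328.2851 192.9009]
carrier centre mm [536.2 263.5] size [ 49.8 236. ] long-axis deg -6.74
```

View pics/w1.png

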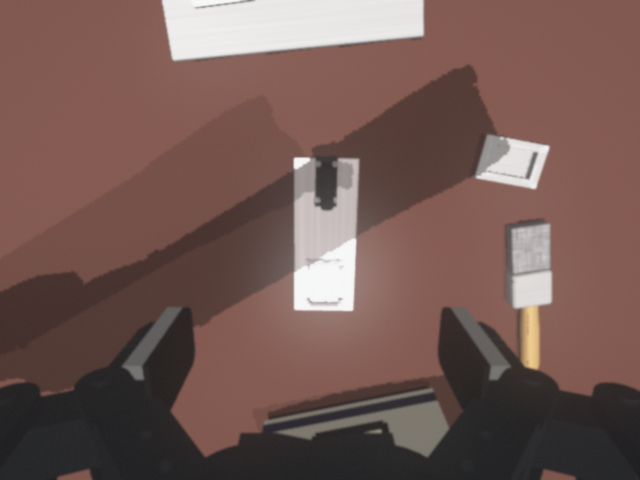

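Carrier at corners ≈(294,157),(359,158),(353,310),(294,310), handle (326,183), nest brackets at rows 260 and 300; reader front at the bottom with the slot at (350,432).

```bash
python3 - <<'E'
from seg import *
import pickle
im=cv2.imread("pics/w1.png"); c=pickle.load(open("c1.pkl","rb"))
hsv=cv2.cvtColor(im,cv2.COLOR_BGR2HSV)
m=((hsv[...,1]<70)&(im.min(2)>70)).astype(np.uint8)
r=quad(im,c,(270,130,385,330),.004,m,"carrier")
mm=np.zeros_like(m); mm[130:330,270:385]=m[130:330,270:385]
cs,_=cv2.findContours(mm,cv2.RETR_EXTERNAL,cv2.CHAIN_APPROX_NONE); k=cv2.convexHull(max(cs,key=cv2.contourArea))[:,0,:]
q=cv2.approxPolyDP(k,5,True)[:,0,:]; print(q)
print(np.array([ray(c,u,v,.004)[:2]*1000 for u,v in q]))
# dark pixels of handle
d=((im.max(2)<60)).astype(np.uint8); ys,xs=np.nonzero(d[150:215,305:350]); print("handle px",xs.min()+305,xs.max()+305,ys.min()+150,ys.max()+150,xs.mean()+305)
for z in(.054,.03,.01): print(z,[ray(c,u,v,z)[:2]*1000 for u,v in((xs.mean()+305,ys.min()+150),(xs.mean()+305,ys.max()+150))])
# brackets
for u,v in((325,260),(324,301)): print(ray(c,u,v,.012)*1000)
# reader top front edge & slot lip
for u,v in((263,430),(432,388)): print(ray(c,u,v,.15)*1000)
E
```

```text
carrier centre mm [541.7  54.7] size [189.4 117. ] long-axis deg 79.76
[[295 156]
 [358 157]
 [383 214]
 [372 300]
 [343 325]
 [309 324]
 [270 284]
 [270 233]]
[[522.4487 151.4803]
 [584.2411 143.2258]
 [604.6643  82.5364]
 [585.7879 -12.5703]
 [551.2418 -39.2047]
 [513.7041 -33.5606]
 [477.6318  19.1494]
 [486.1438  75.9754]]
handle px 319 334 162 180 326.8137254901961
0.054 [array([552.4909, 147.605 ]), array([550.7615, 131.9287])]
0.03 [array([552.7617, 144.8963]), array([550.9193, 128.1955])]
0.01 [array([552.9873, 142.639 ]), array([551.0507, 125.0846])]
[539.9851  42.4629  12.    ]
[533.7337  -3.8721  12.    ]
[478.4703 -43.7359 150.    ]
[612.2894 -20.3776 150.    ]
```

>>> {"name": "arm_command", "arguments": {
  "plan": [
    {"dp": [17, 2, 5], "spin": -0.144},
    {"dp": [17, 5, 5], "spin": -0.144},
    {"dp": [16, 7, 5], "spin": -0.144},
    {"dp": [15, 10, 5], "spin": -0.144},
    {"dp": [13, 12, 5], "spin": -0.144}
  ]
}}

```text
clock: 3.45
position: [0.5634, 0.1984, 0.273]
ee_rot: [0.466, 0.885, -0.001, 0.001]
ft_force: [0.2, 0.2, 0.2]
grip_width: 0.997
grasp_force: 0.0
```

>>> {"name": "arm_command", "arguments": {
  "plan": [
    {"dp": [11, 13, 5], "spin": -0.144},
    {"dp": [9, 15, 5], "spin": -0.144},
    {"dp": [7, 16, 5], "spin": -0.144},
    {"dp": [5, 17, 5], "spin": -0.144},
    {"dp": [2, 17, 5], "spin": -0.144}
  ]
}}

```text
clock: 3.95
position: [0.5871, 0.282, 0.2478]
ee_rot: [0.124, 0.992, -0.001, 0.0]
ft_force: [0.1, -0.4, 0.5]
grip_width: 0.995
grasp_force: 0.0
```

>>> {"name": "arm_command", "arguments": {
  "plan": [
    {"dp": [0, 17, 20], "spin": -0.144},
    {"dp": [0, 0, 40], "spin": 0},
    {"dp": [0, 0, 0], "spin": 0},
    {"dp": [0, 0, 0], "spin": 0}
  ]
}}

```text
clock: 4.35
position: [0.591, 0.2981, 0.1885]
ee_rot: [0.055, 0.998, -0.001, -0.0]
ft_force: [-0.7, 0.4, 0.6]
grip_width: 1.003
grasp_force: 0.0
```

```bash
python3 - <<'E'
from seg import *
import pickle
im,c=cam("wrist"); cv2.imwrite("pics/w2.png",im); pickle.dump(c,open("c2.pkl","wb"))
print(proj(c,(.597,.306,.02)))
plan([(597,306,100,174)])
print([(np.round(d["position"],4).tolist(),round(d["score"],2)) for d in finder.find_in("wrist","block")[:3]])
E
```

```text
[326.3715 225.6307]
now [591.4 298.8 189.7] yaw 173.68 tilt [ 0.0015 -0.0003 -1.    ] t 4.4 open 1.0032065655476219 q [ 0.12  0.64 -0.98  1.39  0.53  1.38  0.59]
-> (597, 306, 100, 174)
   {"dp":[-2.4,3.9,44.9],"spin":-0.0028},{"dp":[-2.4,3.9,44.9],"spin":-0.0028}
[([0.5216, 0.4313, 0.014], 0.92), ([0.5864, 0.3062, 0.0234], 0.87), ([0.6857, 0.4314, 0.0147], 0.86)]
```

View pics/w2.png

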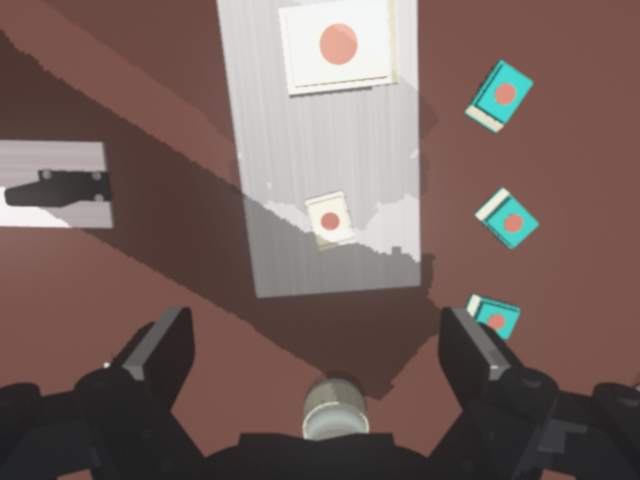

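Block at (330,220) in w2, corners ≈(306,200),(343,192),(354,240),(318,248), label end at the bottom (world +x). Fit both with colour ratios.

```bash
python3 - <<'E'
from seg import *
import pickle
im=cv2.imread("pics/w1.png").astype(float); c=pickle.load(open("c1.pkl","rb"))
rb=im[...,2]/(im[...,0]+1)
print("bench/carrier rb",rb[230,385],rb[290,280],rb[315,325],rb[200,300],rb[280,310])
m=((rb<1.3)&(im.min(2)>60)).astype(np.uint8)
quad(im,c,(280,145,372,322),.004,m,"carrier")
for y in range(160,312,15):
    xs=np.nonzero(m[y,270:390])[0]+270; print(y,xs.min(),xs.max(),end="; ")
im=cv2.imread("pics/w2.png").astype(float); c=pickle.load(open("c2.pkl","rb"))
yb=im[...,2]-im[...,0]
print("\nyb block",yb[205,320],yb[235,345],yb[243,322],"tray",yb[215,375],yb[240,290],yb[205,290],yb[245,360])
for th in(8,12,18):
    m=(yb>th).astype(np.uint8)
    quad(im,c,(285,180,375,265),.018,m,"block th%d"%th)
cv2.imwrite("pics/m.png",np.hstack([cv2.resize(im[180:265,285:375],None,fx=5,fy=5).astype(np.uint8)]))
E
```

```text
bench/carrier rb 1.4479166666666667 1.375 1.3245614035087718 1.056701030927835 0.9919354838709677
carrier centre mm [542.5  63.4] size [169.9  94.4] long-axis deg 81.87
160 293 359; 175 292 359; 190 284 359; 205 274 358; 220 284 374; 235 274 357; 250 270 357; 265 270 357; 280 270 359; 295 292 355; 310 294 353; 
yb block 14.0 3.0 32.0 tray 4.0 4.0 4.0 7.0
block th8 centre mm [589.6 308.3] size [32.  29.8] long-axis deg 9.21
block th12 centre mm [591.  308.4] size [27.3 28.2] long-axis deg -80.92
block th18 centre mm [594. 309.] size [16.  14.3] long-axis deg 83.78
```

View pics/m.png

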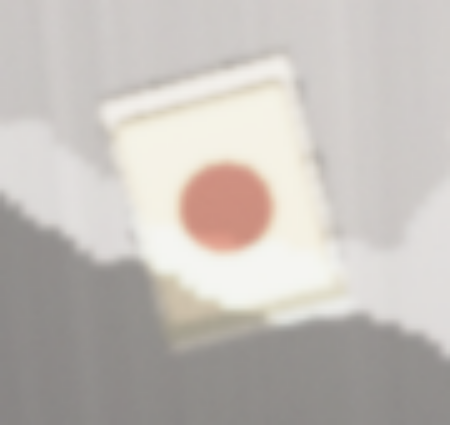

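```bash
python3 - <<'E'
from seg import *
import pickle
im=cv2.imread("pics/w1.png").astype(float); c=pickle.load(open("c1.pkl","rb"))
rb=im[...,2]/(im[...,0]+1); m=((rb<1.19)&(im.min(2)>55)).astype(np.uint8)
m=cv2.morphologyEx(m,cv2.MORPH_OPEN,np.ones((7,7),np.uint8))
quad(im,c,(280,145,372,322),.004,m,"carrier")
for y in range(160,312,15):
    xs=np.nonzero(m[y,270:390])[0]+270; print(y,xs.min(),xs.max(),end="; ")
c2=pickle.load(open("c2.pkl","rb"))
P=np.array([[101,105],[290,58],[352,300],[170,350]])/5+[285,180]
for z in(.012,.018):
    W=np.array([ray(c2,u-.4,v-.4,z)[:2]*1000 for u,v in P]); print("\n",W,"centre",W.mean(0))
    for i in range(4): e=W[(i+1)%4]-W[i]; print(np.hypot(*e).round(1),np.degrees(np.arctan2(e[1],e[0])).round(1),end=" | ")
print("tissue",ray(c2,330.0,221.2,.024)*1000)
E
```

```text
carrier centre mm [541.4  63.8] size [167.2  69. ] long-axis deg 82.3
160 293 359; 175 293 358; 190 293 358; 205 293 357; 220 293 357; 235 293 356; 250 292 356; 265 291 355; 280 293 354; 295 293 354; 310 295 352; 
 [[578.5432 292.1736]
 [574.6193 320.3474]
 [612.3092 326.2845]
 [617.2208 298.18  ]] centre [595.6731 309.2464]
28.4 97.9 | 38.2 9.0 | 28.5 -80.1 | 39.1 -171.2 | 
 [[577.3487 292.4806]
 [573.5033 320.0909]
 [610.4393 325.9092]
 [615.2527 298.3668]] centre [594.136  309.2119]
27.9 97.9 | 37.4 9.0 | 28.0 -80.1 | 38.4 -171.2 | tissue [592.9547 308.9289  24.    ]
```

```bash
python3 - <<'E'
from h import *
plan([(594.5,309,90,189)])
E
```

```text
now [591.5 299.3 190.3] yaw 173.7 tilt [ 2.5e-03  4.0e-04 -1.0e+00] t 4.45 open 0.9987744351912458 q [ 0.12  0.64 -0.98  1.39  0.53  1.38  0.59]
-> (594.5, 309, 90, 189)
   {"dp":[-0.6,3.3,33.4],"spin":-0.0890},{"dp":[-0.9,3.2,33.4],"spin":-0.0890},{"dp":[-1.2,3.1,33.4],"spin":-0.0890}
```

>>> {"name": "arm_command", "arguments": {
  "plan": [
    {"dp": [-0.6, 3.3, 33], "spin": -0.089},
    {"dp": [-1, 3.2, 33], "spin": -0.089},
    {"dp": [-1.2, 3.1, 33], "spin": -0.089},
    {"dp": [0, 0, 0], "spin": 0},
    {"dp": [0, 0, 0], "spin": 0}
  ],
  "grip": 0
}}

```text
clock: 4.95
position: [0.5942, 0.3096, 0.091]
ee_rot: [-0.078, 0.997, 0.0, 0.001]
ft_force: [-0.0, 1.0, 1.1]
grip_width: 0.503
grasp_force: 0.0
```

```bash
python3 - <<'E'
from seg import *
import pickle
im,c=cam("wrist"); cv2.imwrite("pics/w3.png",im); pickle.dump(c,open("c3.pkl","rb") if 0 else open("c3.pkl","wb"))
plan([(594.5,309,36,189)])
o=manip.get_obs(); Rw=Ro.from_quat(o["ee_rot"]).as_matrix(); p=np.array(o["position"])
u,v=proj(c,(.5945,.309,.018)); print(u,v)
# draw expected block outline at z=.018
a=np.radians(9); ex=np.array([np.cos(a),np.sin(a)]); ey=np.array([-ex[1],ex[0]])
for z,col in((.012,(255,0,0)),(.018,(0,0,255))):
    q=[proj(c,(*(np.array([.5945,.309])+sx*.02*ex+sy*.014*ey),z)) for sx,sy in((1,1),(1,-1),(-1,-1),(-1,1))]
    cv2.polylines(im,[np.int32(np.round(q))],True,col,1)
cv2.imwrite("pics/w3o.png",im)
E
```

```text
now [594.6 310.   91.9] yaw -171.07 tilt [ 0.0027  0.0014 -1.    ] t 5.0 open 0.4965538237338866 q [ 0.1   0.77 -0.97  1.46  0.65  1.25  0.78]
-> (594.5, 309, 36, 189)
   {"dp":[0.1,-0.5,27.9],"spin":-0.0006},{"dp":[0.1,-0.5,27.9],"spin":-0.0006}
312.0037481259142 264.34682191305774
```

View pics/w3o.png

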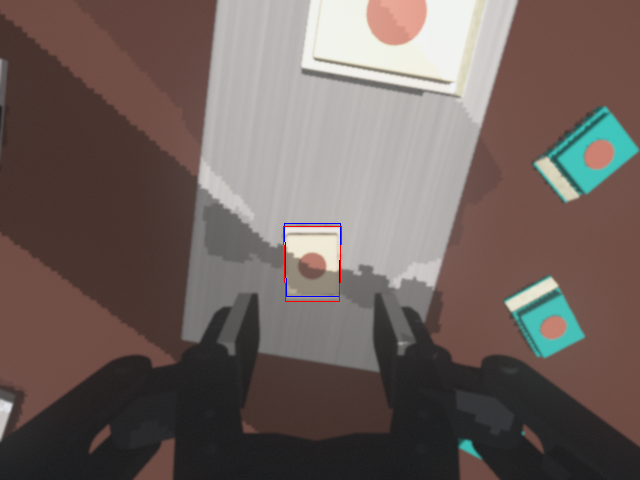

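The expected outline coincides with the block (285–340, 227–300); orientation is right. Descending.

>>> {"name": "arm_command", "arguments": {
  "plan": [
    {"dp": [0, -0.5, 28], "spin": 0},
    {"dp": [0, -0.5, 24], "spin": 0},
    {"dp": [0, 0, 4], "spin": 0},
    {"dp": [0, 0, 0], "spin": 0},
    {"dp": [0, 0, 0], "spin": 0}
  ]
}}

```text
clock: 5.5
position: [0.5947, 0.3093, 0.0354]
ee_rot: [-0.079, 0.997, 0.001, 0.001]
ft_force: [-0.2, -0.3, -0.8]
grip_width: 0.5
grasp_force: 0.0
```

>>> {"name": "arm_command", "arguments": {
  "plan": [
    {"dp": [0, 0, 1.5], "spin": 0},
    {"dp": [0, 0, 1], "spin": 0},
    {"dp": [0, 0, 0], "spin": 0}
  ]
}}

```text
clock: 5.8
position: [0.5938, 0.3086, 0.0308]
ee_rot: [-0.079, 0.997, 0.0, 0.0]
ft_force: [0.1, -0.2, 1.3]
grip_width: 0.498
grasp_force: 0.0
```

>>> {"name": "arm_command", "arguments": {
  "plan": [
    {"dp": [0, 0, 0], "spin": 0},
    {"dp": [0, 0, 0], "spin": 0},
    {"dp": [0, 0, 0], "spin": 0},
    {"dp": [0, 0, 0], "spin": 0}
  ],
  "grip": 1,
  "newtons": 30
}}

```text
clock: 6.2
position: [0.5938, 0.3087, 0.0308]
ee_rot: [-0.079, 0.997, 0.0, 0.0]
ft_force: [0.2, 0.5, 3.6]
grip_width: 0.316
grasp_force: 31.6
```

>>> {"name": "arm_command", "arguments": {
  "plan": [
    {"dp": [0, 0, -10], "spin": 0},
    {"dp": [0, 0, -30], "spin": 0},
    {"dp": [0, 0, -40], "spin": 0},
    {"dp": [0, 0, 0], "spin": 0},
    {"dp": [0, 0, 0], "spin": 0}
  ]
}}

```text
clock: 6.7
position: [0.5941, 0.3088, 0.1118]
ee_rot: [-0.079, 0.997, 0.0, 0.001]
ft_force: [0.1, -0.7, -1.4]
grip_width: 0.317
grasp_force: 29.6
```

```bash
python3 - <<'E'
from seg import *
import pickle
im,c=cam("wrist"); cv2.imwrite("pics/w4.png",im); pickle.dump(c,open("c4.pkl","wb"))
o=manip.get_obs(); print(o["grip_width"],o["grasp_force"],o["ft_force"])
c3=np.array([.536,.012])
plan([(536,25,110,82.4)])
E
```

```text
0.31618425055024313 29.620661437511444 [ 0.1542 -0.7018 -1.3981]
now [593.6 308.2 110.4] yaw -170.89 tilt [ 0.0001 -0.0006 -1.    ] t 6.75 open 0.31618425055024313 q [ 0.11  0.75 -0.98  1.45  0.63  1.28  0.8 ]
-> (536, 25, 110, 82.4)
   {"dp":[7.8,-20.8,0.0],"spin":0.1433},{"dp":[4.8,-21.7,0.0],"spin":0.1433},{"dp":[1.6,-22.2,0.0],"spin":0.1433},{"dp":[-1.6,-22.2,0.0],"spin":0.1433},{"dp":[-4.7,-21.7,0.0],"spin":0.1433}
   {"dp":[-7.8,-20.8,0.0],"spin":0.1433},{"dp":[-10.7,-19.5,0.0],"spin":0.1433},{"dp":[-13.3,-17.8,0.0],"spin":0.1433},{"dp":[-15.7,-15.7,0.0],"spin":0.1433},{"dp":[-17.8,-13.3,0.0],"spin":0.1433}
   {"dp":[-19.5,-10.6,0.0],"spin":0.1433},{"dp":[-20.9,-7.7,0.0],"spin":0.1433},{"dp":[-21.7,-4.7,0.0],"spin":0.1433}
```

>>> {"name": "arm_command", "arguments": {
  "plan": [
    {"dp": [8, -21, 0], "spin": 0.143},
    {"dp": [5, -22, 0], "spin": 0.143},
    {"dp": [2, -22, 0], "spin": 0.143},
    {"dp": [-2, -22, 0], "spin": 0.143},
    {"dp": [-5, -22, 0], "spin": 0.143}
  ]
}}

```text
clock: 7.25
position: [0.5706, 0.1977, 0.1092]
ee_rot: [0.277, 0.961, -0.001, -0.001]
ft_force: [-0.1, 0.2, -1.3]
grip_width: 0.314
grasp_force: 29.6
```

>>> {"name": "arm_command", "arguments": {
  "plan": [
    {"dp": [-8, -21, 0], "spin": 0.143},
    {"dp": [-11, -20, 0], "spin": 0.143},
    {"dp": [-13, -18, 0], "spin": 0.143},
    {"dp": [-16, -16, 0], "spin": 0.143},
    {"dp": [-18, -13, 0], "spin": 0.143}
  ]
}}

```text
clock: 7.75
position: [0.5484, 0.0875, 0.1094]
ee_rot: [0.596, 0.803, -0.001, -0.001]
ft_force: [0.7, 0.3, -0.4]
grip_width: 0.316
grasp_force: 29.6
```

>>> {"name": "arm_command", "arguments": {
  "plan": [
    {"dp": [-24, -11, 0], "spin": 0.143},
    {"dp": [-25, -8, 0], "spin": 0.143},
    {"dp": [-26, -5, 0], "spin": 0.143},
    {"dp": [0, 0, 0], "spin": 0},
    {"dp": [0, 0, 0], "spin": 0}
  ]
}}

```text
clock: 8.25
position: [0.5368, 0.0101, 0.1097]
ee_rot: [0.751, 0.66, -0.001, -0.0]
ft_force: [0.5, 0.6, 0.1]
grip_width: 0.312
grasp_force: 29.6
```

```bash
python3 - <<'E'
from seg import *
import pickle
im,c=cam("wrist"); cv2.imwrite("pics/w5.png",im); pickle.dump(c,open("c5.pkl","wb"))
plan([(536,12,60,82.4)])
print("nest px",proj(c,(.536,.012,.004)))
ov=im.copy(); a=np.radians(-97.5); ex=np.array([np.cos(a),np.sin(a)]); ey=np.array([-ex[1],ex[0]]); n=np.array([.5358,.0118])
print("ctr",n)
for pts,z in(([(-.133,-.032),(.032,-.032),(.032,.032),(-.133,.032)],.004),([(-.022,-.0155),(.022,-.0155),(.022,.0155),(-.022,.0155)],.004)):
    cv2.polylines(ov,[np.int32([np.round(proj(c,(*(n+x*ex+y*ey),z))) for x,y in pts])],True,(0,0,255),1)
cv2.imwrite("pics/w5o.png",ov)
E
```

```text
now [537.   11.1 109.9] yaw 82.71 tilt [-0.0011  0.0003 -1.    ] t 8.3 open 0.3159491214323271 q [ 0.49  0.35 -0.69  1.82  0.25  1.06 -0.43]
-> (536, 12, 60, 82.4)
   {"dp":[0.4,-0.6,24.9],"spin":0.0027},{"dp":[0.4,-0.6,24.9],"spin":0.0027}
nest px [315.2713 242.8726]
ctr [0.5358 0.0118]
```

View pics/w5o.png

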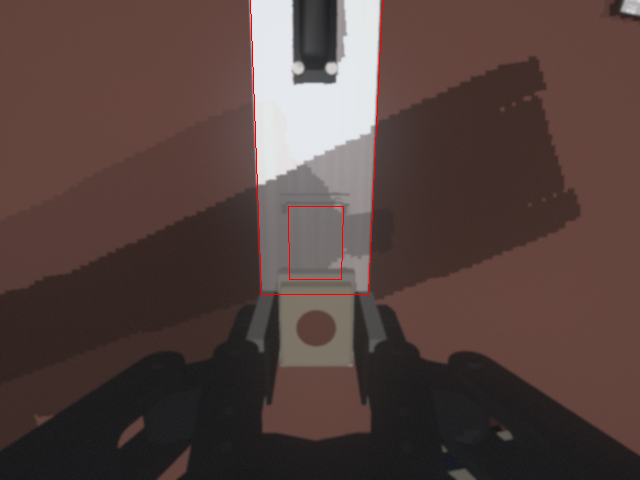

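Overlay fits the carrier edges (250–380 cols), the bracket's inner edge shows at row ~204 vs predicted nest edge 206; the block is held at (280–353, 268–366). Now the block's offset in the hand and sub-pixel carrier edges.

```bash
python3 - <<'E'
from seg import *
import pickle
im=cv2.imread("pics/w5.png").astype(float); c=pickle.load(open("c5.pkl","rb"))
tcp=np.array([.5369,.0105]); yaw=np.radians(82.6); tx=np.array([np.cos(yaw),np.sin(yaw)]); ty=np.array([np.sin(yaw),-np.cos(yaw)])
# tissue centroid
hsv=cv2.cvtColor(im.astype(np.uint8),cv2.COLOR_BGR2HSV)
sub=hsv[300:355,290:345]; m=(sub[...,1]>85).astype(np.uint8); n,l,s,ce=cv2.connectedComponentsWithStats(m); k=1+np.argmax(s[1:,4]); u,v=ce[k]+[290,300]; print("tissue",u,v,s[k])
def rel(u,v,z): d=ray(c,u,v,z)[:2]-tcp; return np.round([d@tx*1000,d@ty*1000],1)
print("tissue rel",rel(u,v,.103))
g=cv2.cvtColor(im.astype(np.uint8),cv2.COLOR_BGR2GRAY).astype(float)
print("col profile 300..",[(r,int(g[r-1:r+2,300].mean())) for r in range(258,300,2)],[(r,int(g[r,300])) for r in range(356,376,2)])
for r in(268,282,366): print(r,rel(300,r,.103),rel(300,r,.097),rel(300,r,.091))
print("row330",[(x,int(g[330,x])) for x in list(range(272,288,2))+list(range(346,362,2))])
# carrier side edges by rb gradient
rb=im[...,2]/(im[...,0]+1); L=[];R=[]
for y in range(10,285,6):
    d=np.diff(cv2.GaussianBlur(rb[y:y+1,:],(5,1),0)[0]); a=235+np.argmin(d[235:275]); b=355+np.argmax(d[355:400])
    L.append(ray(c,a+.5,y,.004)[:2]*1000); R.append(ray(c,b+.5,y,.004)[:2]*1000)
for n,P in(("L",L),("R",R)):
    vx,vy,x0,y0=cv2.fitLine(np.float32(P),cv2.DIST_HUBER,0,.01,.01).ravel(); print(n,"angle",np.degrees(np.arctan2(vy,vx))%180,"x at y=12",x0+(12-y0)*vx/vy)
# front end of tray at cols 266-274
for x in(266,270,274,360,364): print(x,[(r,round(rb[r,x],2)) for r in range(280,304,3)])
# bracket predicted rows
a=np.radians(-97.5); ex=np.array([np.cos(a),np.sin(a)])
for x,z in((-.022,.004),(-.022,.008),(-.024,.012),(-.025,.012),(-.026,.012),(-.027,.012),(-.027,.004)): print(x,z,proj(c,(*(np.array([.5358,.0118])+x*ex),z)).round(1))
print([(r,int(g[r,300:330].mean())) for r in range(186,214)])
E
```

```text
tissue 315.79196704428426 328.0473738414006 [  8  12  37  33 971]
tissue rel [ 1.2 -0.5]
col profile 300.. [(258, 111), (260, 111), (262, 110), (264, 110), (266, 109), (268, 105), (270, 100), (272, 102), (274, 112), (276, 118), (278, 119), (280, 115), (282, 104), (284, 99), (286, 106), (288, 114), (290, 117), (292, 118), (294, 117), (296, 117), (298, 117)] [(356, 116), (358, 116), (360, 116), (362, 115), (364, 112), (366, 94), (368, 80), (370, 79), (372, 79), (374, 77)]
268 [23.6 -5.8] [21.3 -6.1] [19.  -6.4]
282 [18.5 -5.9] [16.  -6.1] [13.5 -6.4]
366 [-14.   -6.2] [-18.1  -6.5] [-22.1  -6.7]
row330 [(272, 37), (274, 37), (276, 38), (278, 49), (280, 90), (282, 112), (284, 116), (286, 116), (346, 116), (348, 115), (350, 110), (352, 93), (354, 50), (356, 38), (358, 41), (360, 40)]
L angle 82.5987 x at y=12 502.49924
R angle 82.47792 x at y=12 568.2323
266 [(280, np.float64(1.05)), (283, np.float64(1.05)), (286, np.float64(1.06)), (289, np.float64(1.05)), (292, np.float64(1.04)), (295, np.float64(1.03)), (298, np.float64(1.03)), (301, np.float64(1.03))]
270 [(280, np.float64(1.05)), (2
[... 611 characters left out ...]
, (283, np.float64(1.05)), (286, np.float64(1.05)), (289, np.float64(1.06)), (292, np.float64(1.05)), (295, np.float64(1.03)), (298, np.float64(1.04)), (301, np.float64(1.04))]
-0.022 0.004 [315.1 205.9]
-0.022 0.008 [315.  207.5]
-0.024 0.012 [315.  205.5]
-0.025 0.012 [315.  203.7]
-0.026 0.012 [315.  201.8]
-0.027 0.012 [315. 200.]
-0.027 0.004 [315.1 197.2]
[(186, 123), (187, 121), (188, 121), (189, 121), (190, 120), (191, 120), (192, 117), (193, 112), (194, 109), (195, 112), (196, 115), (197, 116), (198, 116), (199, 116), (200, 115), (201, 110), (202, 104), (203, 103), (204, 109), (205, 114), (206, 115), (207, 115), (208, 115), (209, 115), (210, 115), (211, 115), (212, 115), (213, 115)]
```

```bash
python3 - <<'E'
from seg import *
import pickle
im=cv2.imread("pics/w1.png"); c=pickle.load(open("c1.pkl","rb"))
g=cv2.cvtColor(im,cv2.COLOR_BGR2GRAY).astype(float)
rb=im[...,2]/(im[...,0]+1.)
print([(r,int(g[r,315:335].mean())) for r in range(252,268)]); print([(r,int(g[r,315:335].mean())) for r in range(290,318)])
print([(r,round(rb[r,300:312].mean(),2),round(rb[r,336:350].mean(),2)) for r in range(304,318)],[(r,round(rb[r,300:312].mean(),2)) for r in range(150,164)])
a=np.radians(-97.5); ex=np.array([np.cos(a),np.sin(a)])
for x,z in((-.133,.004),(-.027,.004),(-.027,.012),(-.024,.012),(-.022,.004),(.022,.004),(.024,.012),(.027,.012),(.027,.004),(.032,.004),(.032,0)): print(x,z,proj(c,(*(np.array([.5358,.0118])+x*ex),z)).round(1))
cv2.imwrite("pics/n.png",cv2.resize(np.hstack([im[150:320,285:365],np.pad(cv2.imread("pics/w5.png")[180:215,270:365],((0,135),(0,0),(0,0)))]),None,fx=3.5,fy=3.5,interpolation=cv2.INTER_CUBIC))
E
```

```text
[(252, 216), (253, 220), (254, 223), (255, 226), (256, 230), (257, 232), (258, 227), (259, 214), (260, 211), (261, 220), (262, 232), (263, 239), (264, 242), (265, 245), (266, 246), (267, 247)]
[(290, 246), (291, 246), (292, 246), (293, 246), (294, 246), (295, 246), (296, 246), (297, 246), (298, 246), (299, 245), (300, 243), (301, 224), (302, 188), (303, 184), (304, 197), (305, 215), (306, 233), (307, 243), (308, 244), (309, 236), (310, 200), (311, 150), (312, 131), (313, 128), (314, 127), (315, 127), (316, 127), (317, 126)]
[(304, np.float64(1.0), np.float64(1.01)), (305, np.float64(1.0), np.float64(1.0)), (306, np.float64(1.0), np.float64(1.0)), (307, np.float64(1.0), np.float64(1.0)), (308, np.float64(1.0), np.float64(1.0)), (309, np.float64(1.02), np.float64(1.01)), (310, np.float64(1.12), np.float64(1.06)), (311, np.float64(1.25), np.float64(1.18)), (312, np.float64(1.33), np.float64(1.3)), (313, np.float64(1.34), np.float64(1.33)), (314, np.float64(1.34), np.float64(1.33)), (315, np.float64(1.34), np.float64(1.33)), (316, np.float64(1.35), np.float64(1.34)), (317, np.float64(1.35), np.float64(1.34))] [(150, np.float64(1.54)), (151, np.float64(1.54)), (152, np.float64(1.53)), (153, np.float64(1.53)), (154, np.float64(1.53)), (155, np.float64(1.5)), (156, np.float64(1.34)), (157, np.float64(1.11)), (158, np.float64(1.03)), (159, np.float64(1.01)), (160, np.float64(1.01)), (161, np.float64(1.01)), (162, np.float64(1.02)), (163, np.float64(1.02))]
-0.133 0.004 [326.7 160.3]
-0.027 0.004 [324.6 261. ]
-0.027 0.012 [324.8 263.6]
-0.024 0.012 [324.7 266.2]
-0.022 0.004 [324.6 265.4]
0.022 0.004 [323.8 303. ]
0.024 0.012 [323.9 307.9]
0.027 0.012 [323.8 310.5]
0.027 0.004 [323.7 307.2]
0.032 0.004 [323.6 311.3]
0.032 0 [323.5 309.6]
```

View pics/n.png

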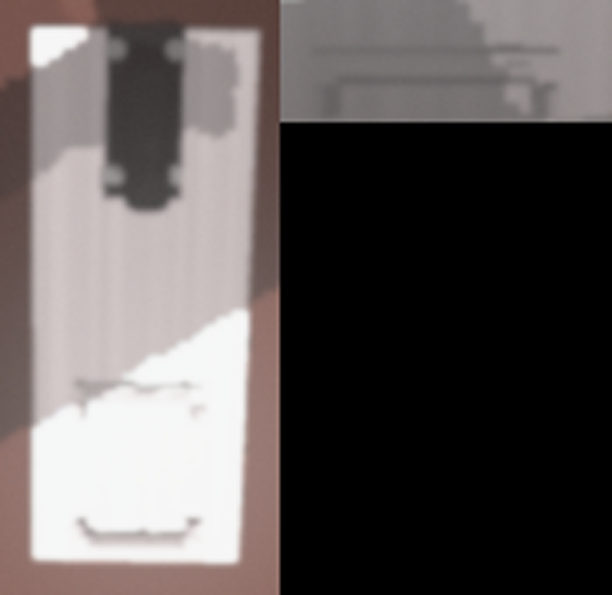

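The w1 crop shows the bracket pair (rows ~383 and ~535 of the crop) and tray ends; both wrist views agree the nest is at about (536, 13). Averaging TCP readings, then placing.

```bash
cat >> h.py <<'E'
def mean(n=8):
    P=[];Y=[]
    for _ in range(n):
        viewer.camera("wrist"); o=manip.get_obs(); P.append(o["position"]); R=Ro.from_quat(o["ee_rot"]).as_matrix(); Y.append(np.degrees(np.arctan2(R[1,0],R[0,0])))
    P=np.array(P)*1000; print("mean",P.mean(0).round(2),"sd",P.std(0).round(2),"yaw",np.mean(Y).round(2),"t",o["clock"],"ft",np.round(o["ft_force"],1),"w",round(o["grip_width"],3),"gf",o["grasp_force"]); return P.mean(0),np.mean(Y)
def todo(target,yaw_t,n=8):
    p,y=mean(n); d=np.array(target)-p; a=np.radians(y); print("tool dp",np.round([d[0]*np.cos(a)+d[1]*np.sin(a),d[0]*np.sin(a)-d[1]*np.cos(a),-d[2]],1),"spin",round(-np.radians(yaw_t-y),4))
E
python3 - <<'E'
from h import *
todo((536.1,13.4,30),82.5)
E
```

```text
mean [537.37  11.51 110.31] sd [0.1  0.28 0.13] yaw 82.71 t 8.7 ft [-0.2 -0.1 -0.6] w 0.313 gf 29.64501678943634
tool dp [ 1.7 -1.5 80.3] spin 0.0037
```

>>> {"name": "arm_command", "arguments": {
  "plan": [
    {"dp": [2.3, -1.3, 35], "spin": 0.004},
    {"dp": [0, 0, 35], "spin": 0},
    {"dp": [0, 0, 8], "spin": 0},
    {"dp": [0, 0, 0], "spin": 0},
    {"dp": [0, 0, 0], "spin": 0}
  ]
}}

```text
clock: 9.2
position: [0.5374, 0.0134, 0.0339]
ee_rot: [0.752, 0.659, 0.001, 0.0]
ft_force: [0.2, -0.5, 0.5]
grip_width: 0.318
grasp_force: 29.7
```

```bash
python3 - <<'E'
from seg import *
import pickle
todo((536.3,13.6,23),82.5,6)
im,c=cam("wrist"); cv2.imwrite("pics/w6.png",im); pickle.dump(c,open("c6.pkl","wb"))
E
```

```text
mean [537.36  13.11  33.84] sd [0.26 0.09 0.33] yaw 82.37 t 9.5 ft [0.4 0.6 0.7] w 0.313 gf 29.685911536216736
tool dp [ 0.3 -1.1 10.8] spin -0.0022
```

>>> {"name": "arm_command", "arguments": {
  "plan": [
    {"dp": [0.2, -0.5, 3], "spin": 0},
    {"dp": [0, 0, 3], "spin": 0},
    {"dp": [0, 0, 2], "spin": 0},
    {"dp": [0, 0, 0], "spin": 0}
  ]
}}

```text
clock: 9.95
position: [0.5357, 0.0134, 0.024]
ee_rot: [0.753, 0.659, -0.0, -0.0]
ft_force: [-0.5, -1.1, -1.1]
grip_width: 0.316
grasp_force: 29.7
```

>>> {"name": "arm_command", "arguments": {
  "plan": [
    {"dp": [0, 0, 1], "spin": 0},
    {"dp": [0, 0, 1], "spin": 0},
    {"dp": [0, 0, 0], "spin": 0}
  ]
}}

```text
clock: 10.25
position: [0.5361, 0.0134, 0.0227]
ee_rot: [0.753, 0.659, -0.0, 0.0]
ft_force: [-1.8, 0.2, 3.4]
grip_width: 0.314
grasp_force: 31.6
```

Contact at the expected height (22.7 mm) — releasing.

>>> {"name": "arm_command", "arguments": {
  "plan": [
    {"dp": [0, 0, 0], "spin": 0},
    {"dp": [0, 0, 0], "spin": 0},
    {"dp": [0, 0, 0], "spin": 0},
    {"dp": [0, 0, 0], "spin": 0}
  ],
  "grip": 0
}}

```text
clock: 10.65
position: [0.536, 0.0134, 0.0225]
ee_rot: [0.753, 0.659, -0.0, 0.0]
ft_force: [-0.4, 0.6, 0.6]
grip_width: 0.497
grasp_force: 0.0
```

>>> {"name": "arm_command", "arguments": {
  "plan": [
    {"dp": [0, 0, -10], "spin": 0},
    {"dp": [0, 0, -40], "spin": 0},
    {"dp": [0, 0, -40], "spin": 0},
    {"dp": [30, 0, -10], "spin": 0},
    {"dp": [0, 0, 0], "spin": 0}
  ]
}}

```text
clock: 11.15
position: [0.5414, 0.0472, 0.1259]
ee_rot: [0.751, 0.66, 0.003, 0.001]
ft_force: [0.1, -0.2, -0.3]
grip_width: 0.502
grasp_force: 0.0
```

```bash
python3 - <<'E'
from seg import *
import pickle
p,y=mean(8)
im,c=cam("wrist"); cv2.imwrite("pics/w7.png",im); pickle.dump(c,open("c7.pkl","wb"))
a=np.radians(-97.5); ex=np.array([np.cos(a),np.sin(a)]); ey=np.array([-ex[1],ex[0]]); n=np.array([.5361,.0134])
ov=im.copy()
for x0,x1,w,z,col in((-.02,.02,.014,.010,(0,255,0)),(-.022,.022,.0155,.004,(0,0,255)),(-.133,.032,.032,.004,(255,0,0)),(-.129,-.091,.006,.054,(0,255,255))):
    cv2.polylines(ov,[np.int32([np.round(proj(c,(*(n+x*ex+yy*ey),z))) for x,yy in((x0,-w),(x1,-w),(x1,w),(x0,w))])],True,col,1)
cv2.imwrite("pics/w7o.png",ov)
# reader from this picture + scene: keep for later
t,_=cam("top"); cv2.imwrite("pics/top2.png",t)
E
```

```text
mean [539.82  42.97 122.54] sd [0.33 0.96 0.78] yaw 82.39 t 11.55 ft [-0.  -0.   0.7] w 0.5 gf 0.0
```

View pics/w7o.png

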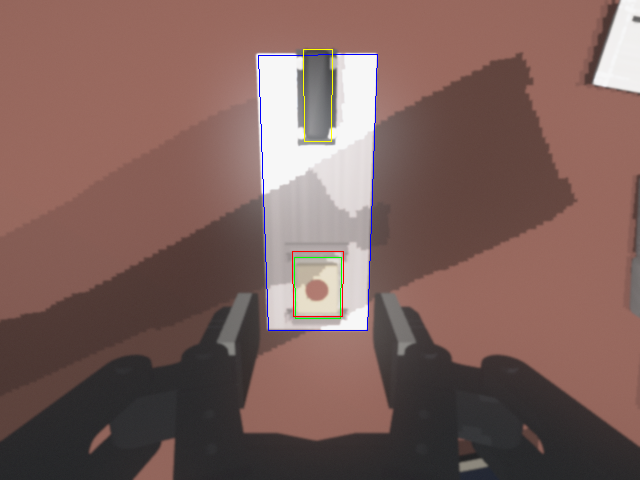

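Block (≈(317,288)) lies between both brackets and the carrier outline fits; handle outline also fits. Next: a wrist view of the reader front before grasping the handle.

```bash
python3 - <<'E'
from h import *
plan([(543,55,330,96.4)])
E
```

```text
now [539.8  42.8 122.2] yaw 82.35 tilt [-5.e-04 -1.e-04 -1.e+00] t 11.65 open 0.5006461920382449 q [ 0.45  0.35 -0.71  1.8   0.25  1.09 -0.49]
-> (543, 55, 330, 96.4)
   {"dp":[2.5,0.3,-41.6],"spin":-0.0490},{"dp":[2.5,0.4,-41.6],"spin":-0.0490},{"dp":[2.5,0.5,-41.6],"spin":-0.0490},{"dp":[2.4,0.7,-41.6],"spin":-0.0490},{"dp":[2.4,0.8,-41.6],"spin":-0.0490}
```

>>> {"name": "arm_command", "arguments": {
  "plan": [
    {"dp": [2.5, 0.3, -42], "spin": -0.049},
    {"dp": [2.5, 0.4, -42], "spin": -0.049},
    {"dp": [2.5, 0.5, -42], "spin": -0.049},
    {"dp": [2.5, 0.7, -42], "spin": -0.049},
    {"dp": [2.5, 0.8, -42], "spin": -0.049}
  ],
  "grip": -1
}}

```text
clock: 12.15
position: [0.5428, 0.0555, 0.3343]
ee_rot: [0.666, 0.746, -0.0, 0.0]
ft_force: [0.0, -0.2, -0.4]
grip_width: 1.0
grasp_force: 0.0
```

>>> {"name": "arm_command", "arguments": {
  "plan": [
    {"dp": [0, 0, 0], "spin": 0},
    {"dp": [0, 0, 0], "spin": 0},
    {"dp": [0, 0, 0], "spin": 0}
  ]
}}

```text
clock: 12.45
position: [0.5427, 0.0552, 0.3313]
ee_rot: [0.667, 0.745, -0.001, -0.001]
ft_force: [0.8, 0.1, -0.7]
grip_width: 1.002
grasp_force: 0.0
```

```bash
python3 - <<'E'
from seg import *
import pickle
p,y=mean(6)
im,c=cam("wrist"); cv2.imwrite("pics/w8.png",im); pickle.dump(c,open("c8.pkl","wb"))
g=cv2.cvtColor(im,cv2.COLOR_BGR2GRAY).astype(int)
F=np.array([.5458,-.1403]); a=np.radians(-83.58); ex=np.array([np.cos(a),np.sin(a)]); ey=np.array([-ex[1],ex[0]])
for n,x,yy,z in(("topL",0,-.1,.15),("topR",0,.1,.15),("slotLt",0,-.033,.078),("slotRt",0,.033,.078),("slotLb",0,-.033,.06),("slotRb",0,.033,.06),("lipL",-.006,-.039,.069),("lipR",-.006,.039,.069),("lipTL",-.006,-.039,.084),("lipTR",-.006,.039,.084)):
    print(n,proj(c,(*(F+x*ex+yy*ey),z)).round(1))
r0=int(proj(c,(*F,.084))[1])
for r in range(r0-25,r0+35,4): print(r,' '.join('%d'%v for v in g[r,226:406:6]))
E
```

```text
mean [542.76  55.34 331.48] sd [0.11 0.1  0.31] yaw 96.4 t 12.75 ft [ 0.5  0.4 -1.2] w 0.997 gf 0.0
topL [182.1 428.6]
topR [407.4 429.1]
slotLt [266.9 379.1]
slotRt [329.5 379.3]
slotLb [268.7 369.1]
slotRb [329.  369.2]
lipL [262.  369.1]
lipR [334.9 369.3]
lipTL [260.2 377.7]
lipTR [335.5 377.8]
357 138 138 138 138 138 138 138 137 136 136 136 137 137 137 136 136 136 136 138 137 137 137 138 136 138 136 136 95 80 80
361 137 138 139 139 138 139 120 59 59 59 59 60 59 61 58 60 61 60 109 138 138 137 137 138 137 137 137 117 82 80
365 138 139 138 139 140 139 66 61 66 63 65 64 64 65 65 65 65 60 59 138 138 138 138 137 139 137 138 132 80 80
369 138 138 139 139 140 139 59 119 168 167 166 167 167 166 168 166 167 146 59 138 138 138 138 138 138 138 138 137 81 80
373 139 139 139 139 139 138 58 113 126 125 126 126 124 125 131 132 132 125 59 138 139 138 139 138 138 138 138 137 82 80
377 139 140 139 139 139 139 76 71 67 67 68 68 70 69 69 68 69 68 86 139 138 139 138 139 138 138 137 138 92 82
381 140 141 140 140 139 140 138 135 135 136 136 135 135 135 134 135 135 135 137 138 140 138 139 139 138 138 13
[... 265 characters left out ...]
2 141 142 141 141 141 141 141 142 141 142 141 140 141 141 140 140 141 140 140 140 140 139 141 139 140 139 138 139 84
397 142 142 142 142 142 142 141 141 142 141 142 142 141 141 141 141 141 101 89 88 88 88 88 88 87 87 139 139 138 91
401 144 144 108 101 142 143 101 106 142 142 143 142 142 142 141 143 142 88 69 68 64 66 65 65 63 65 138 139 139 111
405 143 144 140 130 144 144 131 124 143 142 143 142 143 141 143 142 142 95 70 68 68 67 66 65 66 64 134 140 139 131
409 145 145 145 142 144 143 141 142 143 144 142 143 143 142 143 142 143 98 71 71 70 69 69 67 66 64 122 139 141 139
413 145 146 145 144 145 144 145 143 144 143 143 143 144 144 143 143 143 135 126 126 126 125 125 124 124 124 134 140 140 139
```

```bash
cat > rd.py <<'E'
from seg import *
import pickle
def edge(a,lo,hi,level):
    for i in range(lo,hi):
        if (a[i]-level)*(a[i+1]-level)<=0 and a[i]!=a[i+1]: return i+(level-a[i])/(a[i+1]-a[i])
E
python3 - <<'E'
from rd import *
im=cv2.imread("pics/w8.png"); c=pickle.load(open("c8.pkl","rb")); g=cv2.cvtColor(im,cv2.COLOR_BGR2GRAY).astype(float)
for r in(364,366,368,370,372,374):
    a=g[r]; print(r,"outer",edge(a,250,275,98),edge(a,325,345,98),"inner",edge(a,262,285,95),edge(a[::-1],639-336,639-310,95))
for x in range(275,330,6):
    a=g[:,x]; print(x,"low",round(edge(a,352,366,98),2),"in",round(edge(a,363,372,115),2),"up",round(edge(a[::-1],479-388,479-375,98) or 0,2))
# top front edge of the roof? colour step & reader side edges
for r in(345,350,355,385,395,420): print(r,im[r,300],im[r,220])
a=g[:,300]; print([(r,int(a[r])) for r in range(300,352,4)],[(r,int(a[r])) for r in range(405,440,3)])
E
```

```text
364 outer 260.92 336.0 inner None 303.12
366 outer 260.48148148148147 336.2307692307692 inner 270.5 312.5
368 outer 260.14814814814815 329.35483870967744 inner 267.46875 309.5483870967742
370 outer 259.6666666666667 329.57142857142856 inner 267.2432432432432 309.34285714285716
372 outer 259.3703703703704 329.5882352941176 inner 267.037037037037 309.3235294117647
374 outer 258.8695652173913 325.0 inner 267.625 311.0
275 low 353.3 in 366.47 up 99.92
281 low 353.33 in 366.48 up 100.0
287 low 353.32 in 366.46 up 99.96
293 low 353.32 in 366.48 up 99.96
299 low 353.33 in 366.46 up 99.96
305 low 353.33 in 366.48 up 99.92
311 low 353.34 in 366.5 up 99.96
317 low 353.33 in 366.45 up 99.96
323 low 353.35 in 366.45 up 99.96
329 low 353.37 in 369.25 up 99.96
345 [114 123 129] [114 123 132]
350 [61 56 60] [58 53 59]
355 [122 132 138] [122 132 138]
385 [129 139 145] [128 140 145]
395 [130 141 146] [131 142 148]
420 [132 144 147] [134 146 149]
[(300, 120), (304, 117), (308, 117), (312, 116), (316, 115), (320, 115), (324, 115), (328, 114), (332, 81), (336, 70), (340, 68), (344, 112), (348, 65)] [(405, 143), (408, 143), (411, 143), (414, 144), (417, 143), (420, 144), (423, 143), (426, 237), (429, 247), (432, 247), (435, 247), (438, 151)]
```

Slot midline in this view (col 298.4) matches the prediction, and it is parallel to the picture rows, so the reader yaw (96.4°) is confirmed. Now to the handle.

```bash
python3 - <<'E'
from h import *
plan([(550.5,122.5,110,82.5),(550.5,122.5,40,82.5)])
E
```

```text
now [543.   55.5 332.1] yaw 96.41 tilt [-6.e-04 -0.e+00 -1.e+00] t 12.8 open 1.0026089770131328 q [ 0.5   0.2  -0.79  1.51  0.14  1.49 -0.18]
-> (550.5, 122.5, 110, 82.5)
   {"dp":[13.1,3.0,44.4],"spin":0.0486},{"dp":[13.3,2.3,44.4],"spin":0.0486},{"dp":[13.4,1.7,44.4],"spin":0.0486},{"dp":[13.4,1.0,44.4],"spin":0.0486},{"dp":[13.5,0.4,44.4],"spin":0.0486}
-> (550.5, 122.5, 40, 82.5)
   {"dp":[0.0,0.0,35.0],"spin":-0.0000},{"dp":[0.0,0.0,35.0],"spin":-0.0000}
```

>>> {"name": "arm_command", "arguments": {
  "plan": [
    {"dp": [13, 3, 44], "spin": 0.0486},
    {"dp": [13.3, 2.3, 44], "spin": 0.0486},
    {"dp": [13.4, 1.7, 44], "spin": 0.0486},
    {"dp": [13.4, 1, 44], "spin": 0.0486},
    {"dp": [13.5, 0.4, 45], "spin": 0.0486}
  ]
}}

```text
clock: 13.3
position: [0.5505, 0.1228, 0.1099]
ee_rot: [0.753, 0.658, 0.0, 0.0]
ft_force: [1.0, 0.4, -0.5]
grip_width: 0.996
grasp_force: 0.0
```

>>> {"name": "arm_command", "arguments": {
  "plan": [
    {"dp": [0, 0, 0], "spin": 0},
    {"dp": [0, 0, 0], "spin": 0}
  ]
}}

```text
clock: 13.5
position: [0.5505, 0.1226, 0.1119]
ee_rot: [0.751, 0.66, -0.0, -0.0]
ft_force: [-0.4, -0.3, 1.1]
grip_width: 0.995
grasp_force: 0.0
```

```bash
python3 - <<'E'
from h import *
todo((550.5,122.5,38),82.5,6)
E
```

```text
mean [551.81 122.01 113.6 ] sd [0.23 0.12 0.31] yaw 82.48 t 13.8 ft [-0.2 -0.6 -0.3] w 1.0 gf 0.0
tool dp [ 0.3 -1.4 75.6] spin -0.0004
```

```bash
python3 - <<'E'
from h import *
mean(6); todo((550.5,122.5,38),82.5,6)
E
```

```text
mean [550.87 122.18 112.13] sd [0.22 0.11 0.38] yaw 82.48 t 14.1 ft [ 0.7  0.5 -0.7] w 1.002 gf 0.0
mean [550.53 122.44 111.49] sd [0.01 0.04 0.04] yaw 82.5 t 14.4 ft [ 0.2  0.5 -0. ] w 0.996 gf 0.0
tool dp [ 0.1 -0.  73.5] spin -0.0
```

>>> {"name": "arm_command", "arguments": {
  "plan": [
    {"dp": [0, 0, 25], "spin": 0},
    {"dp": [0, 0, 25], "spin": 0},
    {"dp": [0, 0, 15], "spin": 0},
    {"dp": [0, 0, 8], "spin": 0},
    {"dp": [0, 0, 0], "spin": 0}
  ]
}}

```text
clock: 14.9
position: [0.5501, 0.1224, 0.0378]
ee_rot: [0.752, 0.659, -0.001, -0.0]
ft_force: [0.0, -0.8, -0.2]
grip_width: 1.003
grasp_force: 0.0
```

>>> {"name": "arm_command", "arguments": {
  "plan": [
    {"dp": [0, 0, 0], "spin": 0},
    {"dp": [0, 0, 0], "spin": 0},
    {"dp": [0, 0, 0], "spin": 0},
    {"dp": [0, 0, 0], "spin": 0},
    {"dp": [0, 0, 0], "spin": 0}
  ]
}}

```text
clock: 15.4
position: [0.5507, 0.1224, 0.0388]
ee_rot: [0.752, 0.659, 0.0, 0.0]
ft_force: [0.4, -0.6, -0.6]
grip_width: 0.997
grasp_force: 0.0
```

```bash
python3 - <<'E'
from h import *
todo((550.5,122.5,38),82.5,6)
E
```

```text
mean [550.59 122.41  38.58] sd [0.04 0.01 0.08] yaw 82.49 t 15.7 ft [ 0.4 -0.2 -0.4] w 1.001 gf 0.0
tool dp [ 0.1 -0.1  0.6] spin -0.0001
```

>>> {"name": "arm_command", "arguments": {
  "plan": [
    {"dp": [0, 0, 0], "spin": 0},
    {"dp": [0, 0, 0], "spin": 0},
    {"dp": [0, 0, 0], "spin": 0},
    {"dp": [0, 0, 0], "spin": 0},
    {"dp": [0, 0, 0], "spin": 0}
  ],
  "grip": 1,
  "newtons": 90
}}

```text
clock: 16.2
position: [0.5506, 0.1224, 0.0385]
ee_rot: [0.752, 0.659, 0.0, 0.0]
ft_force: [0.2, -0.0, -1.2]
grip_width: 0.14
grasp_force: 0.0
```

```bash
python3 - <<'E'
from rd import *
mean(8); mean(6)
im,c=cam("wrist"); cv2.imwrite("pics/w9.png",im); pickle.dump(c,open("c9.pkl","wb"))
o=manip.get_obs(); R0=Ro.from_quat(o["ee_rot"]).as_matrix(); p0=np.array(o["position"])
rb=im[...,2]/(im[...,0]+1.)
# tray side edges in tool frame (tray top z .004)
for nm,sg in(("neg",-1),("pos",1)):
    Q=[]
    for y in range(20,300,8):
        # search in tool-y 22..42mm window
        row=[]
        for x in range(60,600):
            q=R0.T@(ray(c,x,y,.004)-p0)*1000
            if 24<sg*q[1]<42: row.append((x,q))
        if len(row)<6: continue
        xs=np.array([a for a,_ in row]); d=np.abs(np.diff(cv2.GaussianBlur(rb[y:y+1,:].astype(np.float32),(5,1),0)[0])[xs]); i=np.argmax(d)
        if d[i]>.06: Q.append(R0.T@(ray(c,xs[i]+.5,y,.004)-p0)*1000)
    Q=np.array(Q); 
    if len(Q)<5: print(nm,"few",Q); continue
    vx,vy,x0,y0=cv2.fitLine(np.float32(Q[:,:2]),cv2.DIST_HUBER,0,.01,.01).ravel(); print(nm,len(Q),"x range",Q[:,0].min().round(),Q[:,0].max().round(),"slope",vy/vx,"y at x=0",y0-x0*vy/vx)
E
```

```text
mean [550.7  122.51  38.7 ] sd [0.01 0.01 0.03] yaw 82.5 t 16.6 ft [-1.3 -0.2  3.2] w 0.129 gf 87.95100688934326
mean [550.69 122.48  38.67] sd [0.01 0.01 0.02] yaw 82.49 t 16.9 ft [0.4 0.1 4.4] w 0.126 gf 87.99512386322021
neg 7 x range 3.0 23.0 slope 0.003060785 y at x=0 -33.00285
pos 7 x range 3.0 24.0 slope -0.00975885 y at x=0 31.94358
```

Pinched at 88 N; in-hand tray edges show a camera bias of −0.5 mm in tool y, which I'll correct for. Lift, turn and go in front of the slot.

>>> {"name": "arm_command", "arguments": {
  "plan": [
    {"dp": [0, 0, -5], "spin": 0},
    {"dp": [0, 0, -15], "spin": 0},
    {"dp": [0, 0, -20], "spin": 0},
    {"dp": [0, 0, -15], "spin": 0},
    {"dp": [0, 0, -6], "spin": 0}
  ]
}}

```text
clock: 17.45
position: [0.5514, 0.1226, 0.1017]
ee_rot: [0.752, 0.659, 0.001, 0.001]
ft_force: [0.6, 0.3, -0.7]
grip_width: 0.129
grasp_force: 87.8
```

```bash
python3 - <<'E'
from h import *
mean(8)
plan([(527.8,23.7,99.7,96.4,20)])
import pickle
c=pickle.load(open("c8.pkl","rb")); g=cv2.cvtColor(cv2.imread("pics/w8.png"),cv2.COLOR_BGR2GRAY).astype(int)
F=np.array([.54619,-.14026]); a=np.radians(-83.6); ex=np.array([np.cos(a),np.sin(a)])
for x,z in((-.006,.054),(-.006,.084),(0,.06),(0,.078),(.008,.06),(.008,.078),(0,.15)): print(x,z,proj(c,(*(F+x*ex),z)).round(2))
print([(r,g[r,300]) for r in range(355,384)],[(r,g[r,250]) for r in range(420,432)])
print([(r,g[r,480]) for r in range(300,360,3)])
E
```

```text
mean [550.45 122.32  99.47] sd [0.48 0.14 1.02] yaw 82.49 t 17.85 ft [ 0.7  0.1 -1.1] w 0.129 gf 87.76956796646118
now [550.1 122.4  98.8] yaw 82.5 tilt [-1.2e-03 -1.0e-04 -1.0e+00] t 17.85 open 0.12854405214692996 q [ 0.3   0.43 -0.73  1.76  0.33  1.07 -0.67]
-> (527.8, 23.7, 99.7, 96.4, 20)
   {"dp":[-16.8,-1.5,-0.2],"spin":-0.0404},{"dp":[-16.7,-2.2,-0.2],"spin":-0.0404},{"dp":[-16.6,-2.9,-0.2],"spin":-0.0404},{"dp":[-16.5,-3.6,-0.2],"spin":-0.0404},{"dp":[-16.3,-4.2,-0.2],"spin":-0.0404}
   {"dp":[-16.1,-4.9,-0.2],"spin":-0.0404}
-0.006 0.054 [299.41 361.21]
-0.006 0.084 [298.26 377.75]
0 0.06 [299.25 369.12]
0 0.078 [298.56 379.19]
0.008 0.06 [299.32 375.44]
0.008 0.078 [298.64 385.7 ]
0 0.15 [295.17 428.89]
[(355, np.int64(133)), (356, np.int64(137)), (357, np.int64(136)), (358, np.int64(127)), (359, np.int64(102)), (360, np.int64(72)), (361, np.int64(59)), (362, np.int64(57)), (363, np.int64(56)), (364, np.int64(58)), (365, np.int64(65)), (366, np.int64(95)), (367, np.int64(137)), (368, np.int64(160)), (369, np.int64(167)), (370, np.int64(168)), (371, np.int64(165)), (372, np.
[... 249 characters left out ...]
[(420, np.int64(146)), (421, np.int64(145)), (422, np.int64(146)), (423, np.int64(146)), (424, np.int64(153)), (425, np.int64(192)), (426, np.int64(237)), (427, np.int64(247)), (428, np.int64(247)), (429, np.int64(247)), (430, np.int64(247)), (431, np.int64(247))]
[(300, np.int64(170)), (303, np.int64(177)), (306, np.int64(183)), (309, np.int64(186)), (312, np.int64(200)), (315, np.int64(208)), (318, np.int64(214)), (321, np.int64(177)), (324, np.int64(70)), (327, np.int64(96)), (330, np.int64(111)), (333, np.int64(110)), (336, np.int64(111)), (339, np.int64(109)), (342, np.int64(110)), (345, np.int64(110)), (348, np.int64(104)), (351, np.int64(79)), (354, np.int64(53)), (357, np.int64(50))]
```

>>> {"name": "arm_command", "arguments": {
  "plan": [
    {"dp": [-16.5, -1.5, 0], "spin": -0.0404},
    {"dp": [-16.5, -2.2, 0], "spin": -0.0404},
    {"dp": [-16.5, -2.9, 0], "spin": -0.0404},
    {"dp": [-16, -3.6, 0], "spin": -0.0404},
    {"dp": [-16, -4.2, 0], "spin": -0.0404}
  ]
}}

```text
clock: 18.35
position: [0.5316, 0.041, 0.0991]
ee_rot: [0.681, 0.732, -0.0, -0.0]
ft_force: [0.4, -0.1, -1.5]
grip_width: 0.129
grasp_force: 87.7
```

>>> {"name": "arm_command", "arguments": {
  "plan": [
    {"dp": [-14, -4.9, 0], "spin": -0.0404},
    {"dp": [0, 0, 0], "spin": 0},
    {"dp": [0, 0, 0], "spin": 0},
    {"dp": [0, 0, 0], "spin": 0},
    {"dp": [0, 0, 0], "spin": 0}
  ]
}}

```text
clock: 18.85
position: [0.5282, 0.0284, 0.0995]
ee_rot: [0.666, 0.746, 0.0, -0.0]
ft_force: [0.5, -0.1, -1.5]
grip_width: 0.128
grasp_force: 87.8
```

>>> {"name": "arm_command", "arguments": {
  "plan": [
    {"dp": [0, 0, 0], "spin": 0},
    {"dp": [0, 0, 0], "spin": 0},
    {"dp": [0, 0, 0], "spin": 0},
    {"dp": [0, 0, 0], "spin": 0},
    {"dp": [0, 0, 0], "spin": 0}
  ]
}}

```text
clock: 19.35
position: [0.5281, 0.0273, 0.0995]
ee_rot: [0.667, 0.745, -0.0, 0.0]
ft_force: [0.7, 0.5, -2.1]
grip_width: 0.126
grasp_force: 87.8
```

```bash
python3 - <<'E'
from rd import *
todo((527.5,26.5,99.7),96.4,6)
o=manip.get_obs(); print("tilt",Ro.from_quat(o["ee_rot"]).as_matrix()[:,2])
for n in("scene","top"):
    im,c=cam(n); cv2.imwrite(f"pics/{n}3.png",im); pickle.dump(c,open(f"c_{n}.pkl","wb"))
    p=np.array(o["position"])[:2]; a=np.radians(-83.6); ex=np.array([np.cos(a),np.sin(a)]); ey=np.array([-ex[1],ex[0]])
    for q in((-.133,-.032),(-.133,.032),(.032,.032),(.032,-.032)):
        print(n,q,proj(c,(*(p+(q[0]+.11)*ex+q[1]*ey),.065)).round(1))
im=cv2.imread("pics/top3.png"); c=pickle.load(open("c_top.pkl","rb")); g=im.min(2)
m=(g>140).astype(np.uint8)
x0,y0=np.min([proj(c,(.50,.06,.065)),proj(c,(.60,-.12,.065))],0); 
r=quad(im,c,(300,225,440,310),.065,m,"carrier top-cam")
print("nest expected",(p+.11*ex)*1000,"centre expected",(p+.0595*ex)*1000)
E
```

```text
mean [528.14  27.29  99.52] sd [0.01 0.01 0.01] yaw 96.38 t 19.65 ft [ 0.4 -0.5 -1.4] w 0.127 gf 87.79020667076111
tool dp [-0.7 -0.7 -0.2] spin -0.0003
tilt [ 0.0001 -0.0001 -1.    ]
scene (-0.133, -0.032) [336.3 186.7]
scene (-0.133, 0.032) [307.9 199. ]
scene (0.032, 0.032) [261.5 158.4]
scene (0.032, -0.032) [288.2 148.6]
top (-0.133, -0.032) [361.8 289.3]
top (-0.133, 0.032) [357.8 255.8]
top (0.032, 0.032) [443.6 247. ]
top (0.032, -0.032) [448.4 280.2]
carrier top-cam centre mm [546.9 -56.2] size [193.7 100.4] long-axis deg 22.61
nest expected [540.4261 -82.0175] centre expected [534.797  -31.8323]
```

>>> {"name": "arm_command", "arguments": {
  "plan": [
    {"dp": [-1, -0.7, -0.2], "spin": 0},
    {"dp": [-3, 0, 0], "spin": 0},
    {"dp": [-4, 0, 0], "spin": 0},
    {"dp": [-4, 0, 0], "spin": 0},
    {"dp": [-3, 0, 0], "spin": 0}
  ]
}}

```text
clock: 20.25
position: [0.5292, 0.0116, 0.0997]
ee_rot: [0.667, 0.745, -0.0, 0.0]
ft_force: [-0.0, -0.8, -1.0]
grip_width: 0.127
grasp_force: 87.8
```

```bash
python3 - <<'E'
from h import *
mean(4); mean(8)
o=manip.get_obs(); p=np.array(o["position"][:2])*1000; ex=np.array([.1115,-.9938]); ey=np.array([.9938,.1115]); d=np.array([538.6,-72.9])-p
print("remaining along",d@ex,"lateral(tool y)",d@ey)
E
```

```text
mean [529.17  11.75  99.68] sd [0.04 0.42 0.03] yaw 96.34 t 20.45 ft [-0.1 -0.4 -2.1] w 0.123 gf 87.7897560596466
mean [529.1   12.48  99.72] sd [0.01 0.05 0.01] yaw 96.4 t 20.85 ft [ 0.9 -0.3 -2.2] w 0.13 gf 87.78915166854858
remaining along 85.81607083778765 lateral(tool y) -0.06061135301454876
```

>>> {"name": "arm_command", "arguments": {
  "plan": [
    {"dp": [-2, 0, 0], "spin": 0},
    {"dp": [-2, 0, 0], "spin": 0},
    {"dp": [-2, 0, 0], "spin": 0},
    {"dp": [-2, 0, 0], "spin": 0},
    {"dp": [-2, 0, 0], "spin": 0}
  ]
}}

```text
clock: 21.35
position: [0.5303, 0.0021, 0.0997]
ee_rot: [0.667, 0.745, -0.0, 0.0]
ft_force: [-1.1, 0.0, -1.7]
grip_width: 0.125
grasp_force: 87.8
```

>>> {"name": "arm_command", "arguments": {
  "plan": [
    {"dp": [-2, 0, 0], "spin": 0},
    {"dp": [-2, 0, 0], "spin": 0},
    {"dp": [-2, 0, 0], "spin": 0},
    {"dp": [0, 0, 0], "spin": 0},
    {"dp": [0, 0, 0], "spin": 0}
  ]
}}

```text
clock: 21.85
position: [0.5309, -0.0036, 0.0997]
ee_rot: [0.667, 0.745, 0.0, 0.0]
ft_force: [-0.1, 0.6, -2.2]
grip_width: 0.128
grasp_force: 87.8
```

```bash
cat >> h.py <<'E'
def prog(n=8):
    p,y=mean(n); ex=np.array([.1115,-.9938]); ey=np.array([.9938,.1115]); d=np.array([538.6,-72.9])-p[:2]
    o=manip.get_obs(); f=np.array(o["ft_force"][:2]); print("remaining",(d@ex).round(2),"lat",(d@ey).round(2),"F along",(f@ex).round(2),"F lat",(f@ey).round(2),"torque",np.round(o["torque"],2))
E
python3 -c "
from h import *
prog(6);prog(2)"
```

```text
mean [530.88  -3.47  99.72] sd [0.01 0.03 0.02] yaw 96.39 t 22.15 ft [-0.   0.3 -2. ] w 0.123 gf 87.78972029685974
remaining 69.86 lat -0.07 F along -0.28 F lat -0.0 torque [0.13 0.03 0.04]
mean [530.89  -3.53  99.71] sd [0.01 0.01 0.02] yaw 96.39 t 22.25 ft [-0.1  0.4 -1.7] w 0.129 gf 87.78926968574524
remaining 69.8 lat -0.07 F along -0.45 F lat -0.09 torque [ 0.1  -0.02  0.01]
```

>>> {"name": "arm_command", "arguments": {
  "plan": [
    {"dp": [-3, 0, 0], "spin": 0},
    {"dp": [-3, 0, 0], "spin": 0},
    {"dp": [-3, 0, 0], "spin": 0},
    {"dp": [-3, 0, 0], "spin": 0},
    {"dp": [-3, 0, 0], "spin": 0}
  ]
}}

```text
clock: 22.75
position: [0.5326, -0.0189, 0.0997]
ee_rot: [0.667, 0.745, -0.0, 0.0]
ft_force: [-0.3, 0.0, -1.7]
grip_width: 0.125
grasp_force: 87.8
```

```bash
python3 -c "
from h import *
prog(6)"
```

```text
mean [532.57 -18.76  99.69] sd [0.03 0.42 0.02] yaw 96.36 t 23.05 ft [-0.   0.3 -2.9] w 0.129 gf 87.78971672058105
remaining 54.48 lat -0.04 F along -0.28 F lat -0.01 torque [ 0.13 -0.02  0.01]
```

>>> {"name": "arm_command", "arguments": {
  "plan": [
    {"dp": [-3, 0, 0], "spin": 0},
    {"dp": [-3, 0, 0], "spin": 0},
    {"dp": [-3, 0, 0], "spin": 0},
    {"dp": [-3, 0, 0], "spin": 0},
    {"dp": [-3, 0, 0], "spin": 0}
  ]
}}

```text
clock: 23.55
position: [0.5342, -0.0338, 0.0997]
ee_rot: [0.667, 0.745, -0.0, 0.0]
ft_force: [0.5, -0.0, -1.0]
grip_width: 0.127
grasp_force: 87.8
```

```bash
python3 -c "
from h import *
prog(6)"
```

```text
mean [534.25 -33.67  99.7 ] sd [0.03 0.43 0.02] yaw 96.36 t 23.85 ft [ 0.5  0.4 -2.2] w 0.128 gf 87.78926253318787
remaining 39.47 lat -0.05 F along -0.37 F lat 0.52 torque [ 0.07  0.01 -0.  ]
```

>>> {"name": "arm_command", "arguments": {
  "plan": [
    {"dp": [-3, 0, 0], "spin": 0},
    {"dp": [-3, 0, 0], "spin": 0},
    {"dp": [-3, 0, 0], "spin": 0},
    {"dp": [-3, 0, 0], "spin": 0},
    {"dp": [-3, 0, 0], "spin": 0}
  ]
}}

```text
clock: 24.35
position: [0.5359, -0.0487, 0.0997]
ee_rot: [0.667, 0.745, -0.0, 0.0]
ft_force: [0.4, -0.8, -1.9]
grip_width: 0.125
grasp_force: 87.8
```

>>> {"name": "arm_command", "arguments": {
  "plan": [
    {"dp": [-3, 0, 0], "spin": 0},
    {"dp": [-3, 0, 0], "spin": 0},
    {"dp": [-3, 0, 0], "spin": 0},
    {"dp": [-3, 0, 0], "spin": 0},
    {"dp": [-2, 0, 0], "spin": 0}
  ]
}}

```text
clock: 24.85
position: [0.5375, -0.0626, 0.0997]
ee_rot: [0.667, 0.745, -0.0, 0.0]
ft_force: [0.5, -0.8, -2.0]
grip_width: 0.128
grasp_force: 87.8
```

```bash
python3 -c "
from h import *
prog(6);prog(6)"
```

```text
mean [537.46 -62.33  99.71] sd [0.03 0.31 0.01] yaw 96.38 t 25.15 ft [ 0.4  0.3 -3.1] w 0.124 gf 87.78914093971252
remaining 10.64 lat -0.05 F along -0.22 F lat 0.47 torque [ 0.1   0.05 -0.01]
mean [537.45 -62.09  99.72] sd [0.01 0.04 0.01] yaw 96.39 t 25.45 ft [-0.5  0.4 -1.2] w 0.13 gf 87.78971672058105
remaining 10.87 lat -0.06 F along -0.43 F lat -0.48 torque [0.07 0.04 0.01]
```

>>> {"name": "arm_command", "arguments": {
  "plan": [
    {"dp": [-3, 0, 0], "spin": 0},
    {"dp": [-3, 0, 0], "spin": 0},
    {"dp": [-2.5, 0, 0], "spin": 0},
    {"dp": [-1.5, 0, 0], "spin": 0},
    {"dp": [-0.9, 0, 0], "spin": 0}
  ]
}}

```text
clock: 25.95
position: [0.5387, -0.0734, 0.0997]
ee_rot: [0.667, 0.745, -0.0, 0.0]
ft_force: [0.9, -0.6, -2.2]
grip_width: 0.131
grasp_force: 87.8
```

>>> {"name": "arm_command", "arguments": {
  "plan": [
    {"dp": [0, 0, 0], "spin": 0},
    {"dp": [0, 0, 0], "spin": 0},
    {"dp": [0, 0, 0], "spin": 0},
    {"dp": [0, 0, 0], "spin": 0},
    {"dp": [0, 0, 0], "spin": 0}
  ]
}}

```text
clock: 26.45
position: [0.5386, -0.073, 0.0997]
ee_rot: [0.667, 0.745, -0.0, 0.0]
ft_force: [0.0, -0.3, -1.9]
grip_width: 0.126
grasp_force: 87.8
```

```bash
python3 - <<'E'
from rd import *
prog(6)
im,c=cam("top"); cv2.imwrite("pics/top4.png",im); g=im.min(2).astype(float)
a=np.radians(-83.6); ex=np.array([np.cos(a),np.sin(a)]); ey=np.array([-ex[1],ex[0]])
rs=np.array([.5509,-.1822])
for y in(-.022,.022):
  P=[proj(c,(*(rs+(-.133+s)*ex+y*ey),.065)) for s in np.arange(-.012,.1,.002)]
  print("tray line",y,[int(cv2.getRectSubPix(im.min(2),(1,1),(float(u),float(v)))[0,0]) for u,v in P])
F=rs-.045*ex
for y in(-.05,.06):
  P=[proj(c,(*(F+s*ex+y*ey),.15)) for s in np.arange(-.02,.02,.002)]
  print("roof line",y,[int(cv2.getRectSubPix(im.min(2),(1,1),(float(u),float(v)))[0,0]) for u,v in P])
E
```

```text
mean [538.67 -73.02  99.72] sd [0.01 0.01 0.01] yaw 96.39 t 26.75 ft [-0.8  0.5 -1.7] w 0.13 gf 87.78857588768005
remaining -0.13 lat -0.05 F along -0.59 F lat -0.77 torque [ 0.11  0.05 -0.01]
tray line -0.022 [18, 27, 26, 27, 22, 34, 40, 77, 105, 115, 113, 114, 115, 114, 113, 116, 116, 109, 92, 60, 33, 26, 22, 20, 25, 26, 24, 28, 22, 25, 25, 23, 26, 32, 38, 49, 53, 50, 49, 54, 51, 53, 57, 52, 52, 53, 54, 54, 57, 88, 128, 163, 171, 173, 168, 162]
tray line 0.022 [32, 26, 28, 24, 22, 30, 55, 99, 130, 127, 114, 108, 113, 97, 72, 36, 17, 24, 29, 39, 49, 55, 56, 50, 49, 49, 52, 53, 50, 46, 33, 31, 25, 25, 35, 26, 36, 40, 42, 46, 60, 65, 62, 55, 55, 53, 52, 54, 69, 107, 145, 169, 175, 172, 168, 143]
roof line -0.05 [98, 85, 82, 89, 92, 94, 99, 101, 106, 106, 111, 107, 111, 114, 117, 119, 120, 124, 121, 126]
roof line 0.06 [117, 98, 122, 149, 154, 157, 151, 146, 156, 168, 169, 173, 178, 173, 174, 174, 176, 176, 177, 175]
```

```bash
python3 -c "
from workcell import manip
print(manip.hand_in())"
```

```text
the job is handed in; nothing more can be done
None
```

The job is handed in at about 27 s: the block is seated in the nest and the carrier hangs from the gripper at the reading spot. It went through the slot with no contact force felt. By measurement it is about 1 mm short along the slot and on line across it. The hand-in call returned no verdict.

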